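Palm the rolling pin into its dock

ROBOT

A 7-joint arm with a two-finger parallel gripper is mounted at the origin on a cart in front of the work surface, level with it; the furniture and walls round the work are solid. World frame = base frame: x ahead of the robot, y to its left, z up, the work surface at z = 0. Lengths are in m, angles in rad, forces in N, time in s.
With the tool pointing down it reaches from about 0.35 to 0.9 m from the base axis. Payload 8.1 kg.
Tool frame: the origin (TCP) lies between the finger pads, 19 mm behind the fingertips; this is the grasp point; x points along the fingers, z is the direction in which the jaws open and shut, and the axes are right-handed (so a half turn about x gives the same grasp; the last joint's range is limited). The gripper opens to 92 mm and grips with 3 to 60 N. Pads are 19 mm wide; open, the fingers measure 130 mm over their backs; the gripper's body (75 mm by 190 mm) begins 47 mm behind the grasp point.
Start: joints at [1.214, 0.434, 0.025, 1.573, -0.012, 1.134, -0.075], TCP at [0.157, -0.605, 0.246] pointing down, gripper open.
Joint ranges: [-2.62, 2.62], [-0.44, 2.09], [-1.27, 1.32], [0.08, 2.57], [-1.32, 4.46], [0.12, 2], [-2.74, 2.74]. Speed limits (rad/s): [2.22, 2.22, 3.01, 3.01, 3.14, 3.14, 3.14].

INTERFACE

Orientations are given as a rotation vector (axis times angle).
In Python, from cell import arm, get_image, search_frame, pinpoint gives the robot as it stands.
- The arm moves only by the tool arm_command, never from a script. Its argument "motion" is a list of rows, each a list of 7 numbers: the finger opening in mm, from 0 to 91.8, then the shift along the tool's x, y, z in mm, then the turn, a rotation vector about the tool's x, y, z in degrees. In form: [[fingers, x, y, z, ax, ay, az], ...]. A call has 1 to 5 rows; each row shifts and turns the commanded pose from where the row before left it, along the tool's axes as they then stand; what a row does not reach is not made up. A row lasts 1/8 s, in which the tool goes at most 62.5 mm and 10.7 degrees, less where a joint would pass 70% of its speed; a pose out of reach is approached as far as the arm can. A call with a gripper value outside its range is refused whole. The fingers move at their own pace and stop on an object; "newtons" is the grip in N (left out, the last holds). Time passes only in rows, so rows that do not move let the fingers close. It gives the time, the measured TCP pose, the force and the opening at its end, in the units of the state.
- arm.observe(): the state, without advancing time (a new reading comes with each control period).
- get_image(name): name is "scene" or "top" or "wrist"; returns a dict with "frame" (420x560x3 uint8, red, green, blue), "range_z" (420x560 float32, m along the optical axis (not along the pixel's ray), 0 where there is no reading), "K" (3x3 intrinsics, pixels), "origin" and "rotation" of the camera in the world; the wrist camera has in their place "tool_from_camera" (4x4, takes a point from camera to tool coordinates, whose origin is the TCP and whose axes are the tool frame's). Camera axes: x right, y down, z forward; pixel columns grow to the right and rows downward; lengths in m; the calibration is good to about 2 mm. A picture is of the moment at which its call begins: read the wrist's pose just before it.
- arm.sign_off(): hands the job in, once; it reports no verdict.
Trained networks look in the newest picture that a camera, given by its name, has taken for a name from the list of things; names that differ only in an ending like _2 or _b are one class to them, and where a whole thing is asked for, a point or a joint stands for the part that bears it (a point fixed in the world has none). Each returns a list of dicts, best first, with "p" (0 to 1); they miss things now and then, are a little off and sometimes report something else, mostly with a low value. They report only what shows in the picture. A call takes as long as a camera call. They do not tell look-alikes from the thing itself.
- search_frame(camera, target): "point" ([x, y, z] in m, in world coordinates, good to about 4 mm: the middle of the surface that is visible of it).
- pinpoint(camera, target): "point" ([x, y, z] in m, in world coordinates, good to about 4 mm: a listed point, or the origin of a listed thing).
The state is a dict: "clock": time; "joints": joint angles; "dq": joint speeds; "joint_efforts": joint torques, N m; "position": TCP position; "ee_rot": TCP orientation; "force": force on the tool from outside, world axes, zero at the start; "ft_torque": the same for the moment, N m; "width": opening from 0.0 (shut) to 1.0 (fully open).
Only numpy, scipy, OpenCV 4.12 (cv2) and the standard library are available. Lean on these libraries where they do the work, as an engineer would, in place of code of your own. Each camera call takes 0.05 s, during which the arm holds its last target. There are 200 camera calls.

TASK

Take the salt shaker out of the rolling pin's dock and stand it upright on the chopping board. Then roll the pin along the worktop with the flat of the closed fingers laid on top of it, pressing only lightly and without letting it run away, over the dock's front bead until it settles between bead and stop bar. Do not lift the pin or push it from behind, and leave the egg timer and the mug alone.

Things in the scene. Friction and masses are not known exactly. Their poses are not given: they have to be found in the camera images.
- rolling_pin: Loose beech rolling pin lying on the worktop, 0.4 to 0.65 kg: barrel 70 mm in diameter, 180 mm long; red handles 29 mm thick, 270 mm overall. Origin at the centre of the barrel, 35 mm above the worktop; its y axis is the pin's axis, its x and z turn as it rolls. Starts 48 to 66 mm before its seat on the dock's -x side, almost parallel to it. Soft wood: never press it with more than 25 N.
- pin_middle (a point): The same point, centre of the barrel. The pin has no rolling resistance: it keeps its speed (at most 0.3 m/s allowed) if the palm leaves it moving, and stops when the palm on it stops. Moving the palm 2 cm rolls it 1 cm: the fingertips run ahead over the crown, so several short strokes are needed. Climbing the bead takes about 4 to 8 N of downward press; less slips.
- dock: Dock for the pin, fixed to the worktop. Origin on the worktop (z = 0) under the axis of the correctly seated pin; x points from the bead to the stop bar (the way the pin is to be rolled), y along the dock. Flat steel strips 5 mm high and 12 mm wide at y = -112 and +112 mm join bead and bar. The seated pin has about 1 mm of play either way.
- dock_bead (a point): Middle of the front bead, on the worktop, at x = -16 mm in the dock's frame: half-round steel, 6 mm wide, 3 mm high, 224 mm long along the dock's y. The pin meets it when its axis is 15 mm before it, rises 3 mm to pass over it, then falls in beyond; let go before that, it rolls back and keeps rolling, so the climb (17 mm of pin travel) must be one stroke.
- dock_stop (a point): Middle of the stop bar's front face, on the worktop, at x = +36 mm in the dock's frame. The bar is dark wood, 236 mm long, 20 mm thick, 28 mm high.
- salt_shaker: Loose salt shaker with grey cap and clear lower part, 44 mm in diameter (34 mm above 70 mm height), 90 mm high, about 0.1 kg. Origin at the centre of its underside, z up. It stands in the dock between bead and stop bar, up to 50 mm to either side of the middle.
- board: Wooden chopping board, fixed, 200 mm (its x) by 300 mm (its y), 18 mm thick; origin at the centre of its underside. Nothing stands on it. It is on the left or the right of the dock.
- timer: Cream egg timer, 66 mm in diameter and 65 mm high, standing loose at the back; origin at the centre of its underside. Leave alone.
- mug: White mug, 82 x 112 x 94 mm, standing loose at the back; origin at the centre of its underside. Leave alone.
Things that resemble listed ones, but are neither listed nor needed, are in the scene too. Of the things shaped like the salt_shaker, the grey one is meant. Leave any blue look-alike of the dock alone.

How it is judged:
On the way, in this order (a step that is already met when the one before it is completed fails the run):
1. the salt shaker stands upright on the chopping board, let go (x of salt_shaker in the frame of board between -0.09 and 0.09 m and y of salt_shaker in the frame of board between -0.14 and 0.14 m and z of salt_shaker in the frame of board between 0.012 and 0.024 m and angle between salt_shaker's own z axis and vertical below 0.1 rad and contact force between the fingers and salt_shaker below 0.05 N and linear speed of salt_shaker below 0.02 m/s), for 0.2 s.
2. the palm on top of the pin carries it over the bead (x of rolling_pin in the frame of dock between -0.021 and -0.006 m and contact force between the fingers and rolling_pin above 1 N and height (world z) of the grasp point above 0.075 m), for 0.05 s.
At the end, for the whole second after the job is handed in: The pin lies at rest in the dock between bead and stop bar (axis within 6 mm of the seat, within 35 mm of the middle lengthwise, parallel within 0.05 rad, down on the worktop); the salt shaker stands upright (within 0.1 rad) on the chopping board (x of salt_shaker in the frame of board between -0.09 and 0.09 m and y of salt_shaker in the frame of board between -0.14 and 0.14 m and z of salt_shaker in the frame of board between 0.012 and 0.024 m and angle between salt_shaker's own z axis and vertical below 0.1 rad and x of rolling_pin in the frame of dock between -0.006 and 0.006 m and y of rolling_pin in the frame of dock between -0.035 and 0.035 m and height (world z) of rolling_pin below 0.039 m and angle between the y axis of rolling_pin and the y axis of dock, either way round below 0.05 rad and linear speed of rolling_pin below 0.02 m/s); the robot touches nothing.
It fails at once if the pin is pressed by the fingers with more than 25 N (contact force between the fingers and rolling_pin above 25 N).
It fails at once if the pin is gripped or pushed from the side: the fingers touch it with the TCP lower than 75 mm (contact force between the fingers and rolling_pin above 0.5 N and height (world z) of the grasp point below 0.075 m).
It fails at once if the pin is lifted by more than 12 mm (height (world z) of rolling_pin above 0.047 m).
It fails at once if the pin runs away, faster than 0.3 m/s (linear speed of rolling_pin above 0.3 m/s).
It fails at once if the egg timer or the mug is shifted by more than 20 mm (distance of any of timer, mug from where it was at the start of the episode above 0.02 m).
It also fails if it takes over 72 s, if anything falls off the work surface, if the arm or the gripper's body presses on something with over 40 N, if the wrist force passes 120 N, or if a joint passes its speed limit or range.

## Working session

There is one attempt and no reset: what is moved stays moved. The work goes in short steps, Python scripts to look and compute and a tool call to move; the robot and the scene stay as the last step left them, time stands still between calls to the robot, and variables do not carry over. Pictures are saved under pics/ and viewed, about 8 in all and at most 12, crops included, and the job is handed in when it is done.

Besides the shell and the picture viewer there is one more tool, called as a command line: name --pt "numbers of a row" for each row, then --argument value for the rest. arm_command: Moves the arm, as the interface text tells. Its arguments: {"type":"object","properties":{"motion":{"type":"array"},"newtons":{"type":"number"}},"required":["motion"]}

```bash
mkdir -p pics; ls; python3 - <<'E'
from cell import arm,get_image,search_frame,pinpoint
import cv2,numpy as np
s=arm.observe(); print({k:np.round(v,3).tolist() for k,v in s.items()})
for c in ("scene","top"):
    d=get_image(c); cv2.imwrite(f"pics/{c}0.png",cv2.cvtColor(d["frame"],cv2.COLOR_RGB2BGR))
    print(c,np.round(d["origin"],3),np.round(d["rotation"],3).tolist(),np.round(d["K"],1).tolist())
    iK=d["K"]; R=np.array(d["rotation"]);o=np.array(d["origin"])
    for t in ["rolling_pin","dock","dock_bead","dock_stop","salt_shaker","board","timer","mug"]:
        for r in pinpoint(c,t)[:3]:
            p=np.array(r["point"]); q=R.T@(p-o); uv=iK@q/q[2]
            print(t,round(r["p"],2),np.round(p,3),np.round(uv[:2]))
E
```

```text
pics
{'clock': 0.0, 'joints': [1.214, 0.435, 0.025, 1.574, -0.012, 1.134, -0.075], 'dq': [-0.0, -0.001, 0.0, -0.0, 0.001, 0.001, 0.0], 'joint_efforts': [0.0, -66.785, 0.985, -31.446, -0.061, 0.043, 0.0], 'position': [0.157, -0.605, 0.245], 'ee_rot': [1.021, 1.32, -1.02], 'force': [-0.235, 0.034, 0.16], 'ft_torque': [0.027, 0.021, -0.063], 'width': 1.0}
scene [-0.184  1.284  0.875] [-0.751, 2.417, -1.297] [[500.0, 0.0, 276.2], [0.0, 500.0, 196.6], [0.0, 0.0, 1.0]]Traceback (most recent call last):
  File "<stdin>", line 10, in <module>
ValueError: matmul: Input operand 1 does not have enough dimensions (has 0, gufunc core with signature (n?,k),(k,m?)->(n?,m?) requires 1)
```

```bash
cat > h.py <<'E'
from cell import arm,get_image,search_frame,pinpoint
import cv2,numpy as np
from scipy.spatial.transform import Rotation as Ro
def cam(c):
    s=arm.observe(); d=get_image(c)
    if "origin" in d: R=Ro.from_rotvec(d["rotation"]).as_matrix(); o=np.array(d["origin"])
    else:
        T=np.array(d["tool_from_camera"]); Rt=Ro.from_rotvec(s["ee_rot"]).as_matrix()
        R=Rt@T[:3,:3]; o=Rt@T[:3,3]+np.array(s["position"])
    d["R"],d["o"]=R,o; return d
def proj(d,p):
    q=d["R"].T@(np.array(p)-d["o"]); return (d["K"]@q/q[2])[:2]
def cloud(d):
    z=d["range_z"]; v,u=np.mgrid[:z.shape[0],:z.shape[1]]
    r=np.stack([u,v,np.ones_like(u)],-1)@np.linalg.inv(d["K"]).T
    P=(r*z[...,None])@d["R"].T+d["o"]; P[z<=0]=np.nan; return P
def save(d,n,crop=None,f=1):
    im=cv2.cvtColor(d["frame"],cv2.COLOR_RGB2BGR)
    if crop: a,b,c,e=crop; im=im[b:e,a:c]
    cv2.imwrite(f"pics/{n}.png",cv2.resize(im,None,fx=f,fy=f,interpolation=cv2.INTER_CUBIC))
E
python3 - <<'E'
from h import *
for c in ("scene","top"):
    d=cam(c); save(d,c+"1"); print(c,np.round(d["o"],3))
    for t in ["rolling_pin","dock","dock_bead","dock_stop","salt_shaker","board","timer","mug"]:
        for r in pinpoint(c,t)[:3]: print(t,round(r["p"],2),np.round(r["point"],3),np.round(proj(d,r["point"])))
E
```

```text
scene [-0.184  1.284  0.875]
rolling_pin 0.62 [0.466 0.208 0.038] [308. 200.]
rolling_pin 0.49 [0.709 0.136 0.   ] [258. 177.]
dock 0.85 [ 0.525  0.224 -0.001] [289. 207.]
dock 0.68 [0.403 0.744 0.004] [206. 330.]
dock_bead 0.91 [0.394 0.751 0.004] [207. 334.]
dock_bead 0.69 [ 0.509  0.221 -0.002] [294. 208.]
dock_stop 0.7 [0.44  0.738 0.002] [195. 322.]
dock_stop 0.61 [0.558 0.228 0.001] [279. 203.]
salt_shaker 0.96 [ 0.522  0.415 -0.001] [252. 239.]
salt_shaker 0.9 [ 0.53   0.261 -0.002] [280. 212.]
salt_shaker 0.55 [0.36  0.383 0.001] [307. 253.]
board 0.83 [ 0.537 -0.17  -0.005] [346. 156.]
timer 0.71 [0.712 0.138 0.002] [257. 176.]
mug 0.65 [ 0.561  0.224 -0.001] [279. 203.]
mug 0.62 [ 0.716  0.257 -0.   ] [234. 193.]
mug 0.17 [ 0.536 -0.174 -0.006] [347. 155.]
top [0.272 0.282 1.594]
rolling_pin 0.59 [0.465 0.204 0.037] [293. 234.]
dock 0.65 [0.524 0.224 0.002] [287. 219.]
dock 0.63 [0.4   0.745 0.002] [139. 251.]
dock_bead 0.89 [ 0.389  0.749 -0.002] [138. 254.]
dock_bead 0.77 [ 0.505  0.221 -0.   ] [288. 224.]
dock_stop 0.87 [ 0.561  0.226 -0.001] [287. 209.]
dock_stop 0.67 [0.438 0.746 0.003] [140. 240.]
salt_shaker 0.61 [0.521 0.416 0.002] [234. 219.]
salt_shaker 0.57 [0.532 0.267 0.005] [275. 216.]
salt_shaker 0.44 [ 0.358  0.382 -0.002] [242. 265.]
board 0.88 [ 0.539 -0.174 -0.002] [398. 216.]
timer 0.81 [0.714 0.135 0.001] [312. 168.]
mug 0.73 [0.715 0.253 0.001] [280. 167.]
mug 0.51 [0.462 0.204 0.038] [293. 235.]
```

View pics/scene1.png

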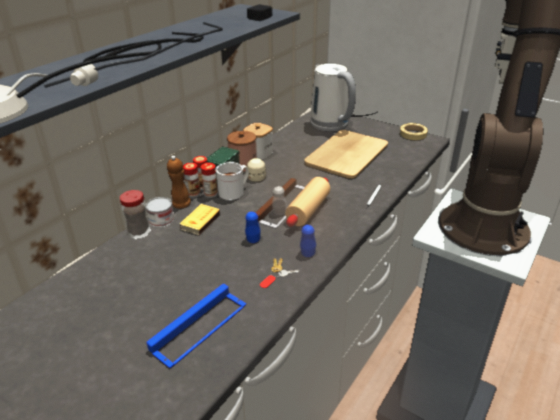

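View pics/top1.png

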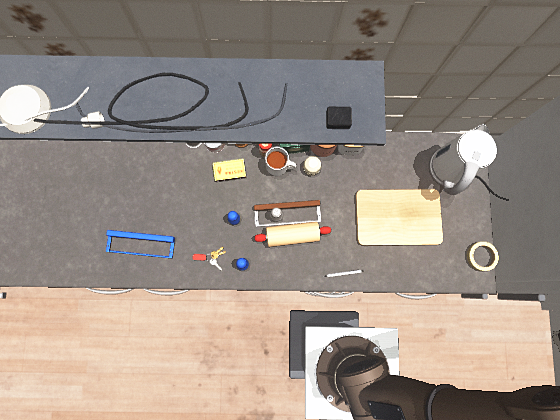

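```bash
python3 - <<'E'
from h import *
d=cam("top"); P=cloud(d); save(d,"crop1",(215,185,345,255),5)
x,y,z=P[...,0],P[...,1],P[...,2]
def rect(m,n):
    q=P[m][:,:2]; r=cv2.minAreaRect((q*1000).astype(np.float32)); print(n,m.sum(),np.round(r[0],1),np.round(r[1],1),round(r[2],2), "box",np.round(cv2.boxPoints(r)).tolist())
def line(m,n):
    q=P[m][:,:2]; c=q.mean(0); v=np.linalg.svd(q-c)[2][0]; v*=np.sign(v[1]); print(n,m.sum(),np.round(c,4),"dir",np.round(v,4),"yaw",round(float(np.arctan2(-v[0],v[1])),4), "zmed",np.median(P[m][:,2]))
reg=(y>0.08)&(y<0.36)
bar=(z>.023)&(z<.034)&(x>.54)&(x<.62)&reg; rect(bar,"bar"); line(bar,"bar")
pin=(z>.06)&(z<.08)&(x>.42)&(x<.50)&reg; rect(pin,"pin"); line(pin,"pin")
sh=(z>.08)&(z<.1)&(x>.5)&(x<.56)&(y>.22)&(y<.31); rect(sh,"shaker cap")
bd=(z>.012)&(z<.023)&(y<-.03)&(y>-.33)&(x>.38)&(x<.7); rect(bd,"board")
k=(x>.62)&(z>.2)&(y>-.05)&(y<.5); print("shelf minx",np.nanmin(x[k]),np.nanmedian(z[k]))
E
```

```text
bar 300 [569.8 227.2] [ 21.3 232. ] 5.27 box [[549.0, 342.0], [570.0, 111.0], [591.0, 113.0], [570.0, 344.0]]
bar 300 [0.5697 0.2286] dir [-0.0923  0.9957] yaw 0.0924 zmed 0.028272478785904775
pin 723 [464.9 206. ] [ 56.9 179.3] 7.38 box [[425.0, 291.0], [448.0, 113.0], [505.0, 121.0], [482.0, 299.0]]
pin 723 [0.4649 0.207 ] dir [-0.1304  0.9915] yaw 0.1307 zmed 0.06707758825016508
shaker cap 66 [532.2 265.2] [27.4 31.1] 89.26 box [[516.0, 252.0], [547.0, 251.0], [548.0, 279.0], [517.0, 279.0]]
board 3916 [ 566.2 -177.9] [263.1 300.1] 1.05 box [[432.0, -30.0], [437.0, -330.0], [700.0, -326.0], [695.0, -25.0]]
shelf minx 0.6334632098541161 0.5242396993903973
```

View pics/crop1.png

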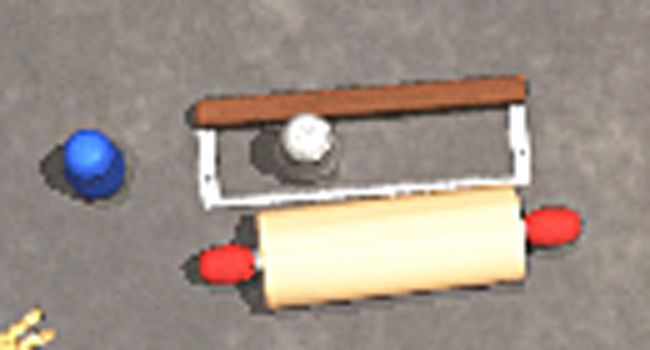

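```bash
cat >> h.py <<'E'
def to(goal,R=None,a=None):
    "shift in tool axes mm, turn in tool rotvec deg, to goal (m) and orientation R"
    s=a or arm.observe(); R0=Ro.from_rotvec(s["ee_rot"]); 
    t=R0.inv().apply(np.array(goal)-s["position"])*1000
    r=np.degrees((R0.inv()*R).as_rotvec()) if R is not None else 0
    return np.round(t,1),np.round(r,2)
def frame(x,z):
    x=np.array(x,float);x/=np.linalg.norm(x);z=np.array(z,float);z-=x*(x@z);z/=np.linalg.norm(z)
    return Ro.from_matrix(np.c_[x,np.cross(z,x),z])
E
python3 - <<'E'
from h import *
s=arm.observe(); print(np.round(Ro.from_rotvec(s["ee_rot"]).as_matrix(),3))
for sg in(1,-1):
    print(to((.532,.265,.2),frame((0,0,-1),(-.092*sg,.996*sg,0))))
E
```

```text
[[ 0.     0.968  0.251]
 [-0.     0.251 -0.968]
 [-1.     0.     0.   ]]
(array([  45.5,  581.4, -748. ]), array([-170.74,    0.  ,    0.  ]))
(array([  45.5,  581.4, -748. ]), array([ 9.26,  0.  , -0.  ]))
```

arm_command --pt "91.8 0 0 0 9.3 0 0" --pt "91.8 0 27 -50 0 0 0" --pt "91.8 0 27 -50 0 0 0" --pt "91.8 0 27 -50 0 0 0" --pt "91.8 0 27 -50 0 0 0" --newtons 12

```text
clock: 1.68
position: [0.2468, -0.3943, 0.2457]
ee_rot: [1.141, 1.25, -1.142]
force: [0.5, 0.1, -0.4]
width: 1.0
```

arm_command --pt "91.8 0 27 -50 0 0 0" --pt "91.8 0 27 -50 0 0 0" --pt "91.8 0 27 -50 0 0 0" --pt "91.8 0 27 -50 0 0 0" --pt "91.8 0 27 -50 0 0 0"

```text
clock: 2.3
position: [0.3584, -0.133, 0.2459]
ee_rot: [1.142, 1.25, -1.141]
force: [1.4, -0.9, 0.5]
width: 1.002
```

arm_command --pt "91.8 0 27 -50 0 0 0" --pt "91.8 0 27 -50 0 0 0" --pt "91.8 0 27 -50 0 0 0" --pt "91.8 0 27 -50 0 0 0" --pt "91.8 0 0 0 0 0 0"

```text
clock: 2.92
position: [0.4481, 0.0789, 0.2458]
ee_rot: [1.139, 1.255, -1.135]
force: [-0.1, -1.1, -0.1]
width: 1.001
```

```bash
python3 - <<'E'
from h import *
s=arm.observe(); print(s["clock"],np.round(s["joints"],3),np.round(s["position"],4))
R=frame((0,0,-1),(.092,-.996,0))
d=cam("wrist"); save(d,"wrist1")
for t in ["salt_shaker","dock_bead","dock_stop","rolling_pin"]:
    for r in pinpoint("wrist",t)[:2]: print(t,round(r["p"],2),np.round(r["point"],4))
P=cloud(d);x,y,z=P[...,0],P[...,1],P[...,2]
m=(z>.08)&(z<.1)&(x>.5)&(x<.57)&(y>.22)&(y<.31)
if m.sum(): print(m.sum(),np.round((P[m].max(0)+P[m].min(0))/2,4),np.round(P[m].max(0)-P[m].min(0),4))
print(to((.532,.265,.16),R))
E
```

```text
2.925 [ 0.164  0.204 -0.527  1.934  0.117  1.031 -1.887] [0.4481 0.0789 0.2458]
salt_shaker 0.71 [ 0.5338  0.2676 -0.0045]
dock_bead 0.72 [ 0.5091  0.2207 -0.0013]
dock_stop 0.57 [ 0.5636  0.2261 -0.0017]
rolling_pin 0.81 [0.4679 0.206  0.0369]
1534 [0.5349 0.2665 0.0858] [0.032  0.0313 0.0115]
(array([  85.2,  102.1, -183.8]), array([-0.16,  0.04,  0.02]))
```

arm_command --pt "91.8 10 26 -46 0 0 0" --pt "91.8 10 26 -46 0 0 0" --pt "91.8 10 26 -46 0 0 0" --pt "91.8 10 26 -47 0 0 0" --pt "91.8 0 0 0 0 0 0"

```text
clock: 3.8
position: [0.5338, 0.2709, 0.2044]
ee_rot: [1.14, 1.254, -1.14]
force: [-0.8, -0.6, -0.2]
width: 1.001
```

```bash
python3 - <<'E'
from h import *
s=arm.observe(); print(s["clock"],np.round(s["joints"],3),np.round(s["position"],4))
d=cam("wrist"); save(d,"wrist2")
for r in pinpoint("wrist","salt_shaker")[:2]: print(round(r["p"],2),np.round(r["point"],4))
P=cloud(d);x,y,z=P[...,0],P[...,1],P[...,2]
m=(z>.075)&(z<.1)&(x>.5)&(x<.57)&(y>.22)&(y<.31)
if m.sum(): print(m.sum(),np.round((P[m].max(0)+P[m].min(0))/2,4),np.round(P[m].max(0)-P[m].min(0),4))
print(to((.534,.266,.055)))
E
```

```text
3.8 [-0.189  0.487 -0.532  1.658  0.271  1.071 -2.278] [0.5338 0.2709 0.2044]
0.69 [ 0.5162  0.4174 -0.0014]
0.64 [ 0.3583  0.3806 -0.0015]
1695 [0.5352 0.268  0.0835] [0.0343 0.0339 0.0161]
(array([150.1,   0.2,   0.8]), np.int64(0))
```

View pics/wrist2.png

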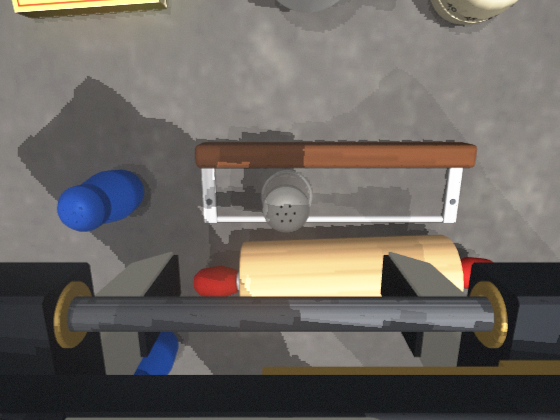

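arm_command --pt "91.8 40 0 0 0 0 0" --pt "91.8 40 0 0 0 0 0" --pt "91.8 40 0 0 0 0 0" --pt "91.8 29 0 0 0 0 0" --pt "91.8 0 0 0 0 0 0"

```text
clock: 4.53
position: [0.533, 0.2648, 0.0553]
ee_rot: [1.14, 1.25, -1.147]
force: [0.7, -0.6, 1.0]
width: 1.003
```

arm_command --pt "60 0 0 0 0 0 0" --pt "38 0 0 0 0 0 0" --pt "35 0 0 0 0 0 0" --pt "35 0 0 0 0 0 0" --pt "35 0 0 0 0 0 0"

```text
clock: 5.15
position: [0.5338, 0.2681, 0.0566]
ee_rot: [1.142, 1.251, -1.141]
force: [-0.1, 0.3, 0.5]
width: 0.508
```

arm_command --pt "35 0 0 0 0 0 0" --pt "35 0 0 0 0 0 0" --pt "35 -30 0 0 0 0 0" --pt "35 -50 0 0 0 0 0" --pt "35 0 0 0 0 0 0"

```text
clock: 5.78
position: [0.5356, 0.2698, 0.1402]
ee_rot: [1.147, 1.249, -1.136]
force: [-0.4, 0.4, -1.3]
width: 0.421
```

```bash
python3 - <<'E'
from h import *
s=arm.observe(); print(s["clock"],np.round(s["joints"],3),np.round(s["position"],4),s["width"],s["force"])
print(to((.537,-.13,.075+.056)))
E
```

```text
5.775 [-0.204  0.55  -0.509  1.732  0.323  0.936 -2.322] [0.5356 0.2698 0.1402] 0.4209191276228936 [-0.38406356  0.42101785 -1.31088742]
(array([  7.8, -35.2, 398.3]), np.int64(0))
```

```bash
python3 - <<'E'
from h import *
s=arm.observe(); print(s["width"])
d=cam("wrist"); save(d,"wrist3")
for c in("scene","top"):
    d=cam(c)
    for r in pinpoint(c,"salt_shaker")[:3]: print(c,round(r["p"],2),np.round(r["point"],4),np.round(proj(d,r["point"])))
    if c=="scene": save(d,"scene3",(220,120,360,260),4)
E
```

```text
0.4209191276228936
scene 0.89 [ 0.3585  0.3837 -0.    ] [307. 253.]
scene 0.87 [0.5178 0.4148 0.0016] [253. 238.]
scene 0.69 [0.5309 0.2659 0.0814] [279. 190.]
top 0.71 [ 0.3585  0.3829 -0.001 ] [242. 265.]
top 0.47 [0.5195 0.4194 0.0031] [232. 219.]
```

View pics/scene3.png

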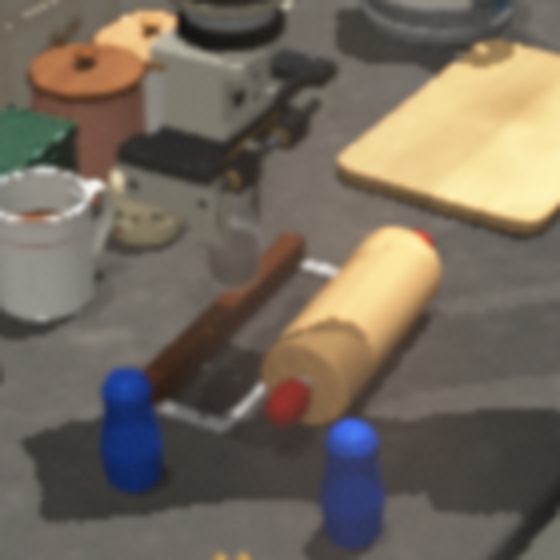

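arm_command --pt "35 -10 -4 30 0 0 0" --pt "35 -10 -5 50 0 0 0" --pt "35 0 -5 55 0 0 0" --pt "35 0 -5 55 0 0 0" --pt "35 0 -5 55 0 0 0"

```text
clock: 6.65
position: [0.5315, 0.02, 0.1555]
ee_rot: [1.141, 1.252, -1.143]
force: [0.8, -0.5, -1.0]
width: 0.426
```

arm_command --pt "35 0 -5 55 0 0 0" --pt "35 0 -5 55 0 0 0" --pt "35 0 -4 43 0 0 0" --pt "35 20 0 0 0 0 0" --pt "35 0 0 0 0 0 0"

```text
clock: 7.28
position: [0.5306, -0.1319, 0.1345]
ee_rot: [1.141, 1.255, -1.145]
force: [0.7, 0.0, -0.4]
width: 0.424
```

```bash
python3 - <<'E'
from h import *
s=arm.observe(); print(s["clock"],np.round(s["joints"],3),np.round(s["position"],4),s["width"],s["force"])
d=cam("scene")
for r in pinpoint("scene","salt_shaker")[:3]: print(round(r["p"],2),np.round(r["point"],4),np.round(proj(d,r["point"])))
print(to((.537,-.13,.076),frame((0,0,-1),(.092,-.996,0))))
E
```

```text
7.275 [ 0.493  0.48  -0.473  1.861  0.277  0.87  -1.596] [ 0.5306 -0.1319  0.1345] 0.4236175874434729 [ 0.71401179  0.02737731 -0.39485976]
0.98 [ 0.362   0.3849 -0.002 ] [306. 254.]
0.63 [ 0.5252 -0.1343  0.0793] [346. 139.]
0.63 [0.5188 0.4107 0.0006] [254. 238.]
(array([60.2,  5.1, -0.3]), array([ 0.03, -0.05,  0.06]))
```

arm_command --pt "35 25 0 0 0 0 0" --pt "35 20 0 0 0 0 0" --pt "35 9 0 0 0 0 0" --pt "35 0 0 0 0 0 0" --pt "35 0 0 0 0 0 0"

```text
clock: 8.0
position: [0.533, -0.1316, 0.0834]
ee_rot: [1.142, 1.25, -1.14]
force: [0.3, 0.7, -0.1]
width: 0.421
```

arm_command --pt "35 2 0 0 0 0 0" --pt "35 0 0 0 0 0 0"

```text
clock: 8.25
position: [0.5324, -0.1318, 0.0808]
ee_rot: [1.142, 1.251, -1.142]
force: [-0.3, 1.8, -2.0]
width: 0.423
```

arm_command --pt "35 2 0 0 0 0 0" --pt "35 0 0 0 0 0 0"

```text
clock: 8.5
position: [0.5321, -0.1318, 0.0784]
ee_rot: [1.142, 1.251, -1.142]
force: [-1.0, 0.6, -0.6]
width: 0.425
```

arm_command --pt "35 2 0 0 0 0 0" --pt "35 0 0 0 0 0 0"

```text
clock: 8.75
position: [0.5322, -0.1318, 0.0763]
ee_rot: [1.141, 1.251, -1.142]
force: [-0.4, 0.5, -1.0]
width: 0.424
```

```bash
python3 - <<'E'
from h import *
s=arm.observe(); print(np.round(s["position"],4),s["force"])
d=cam("scene")
for r in pinpoint("scene","salt_shaker")[:3]: print(round(r["p"],2),np.round(r["point"],4),np.round(proj(d,r["point"])))
d=cam("wrist")
for r in pinpoint("wrist","salt_shaker")[:3]: print(round(r["p"],2),np.round(r["point"],4),np.round(proj(d,r["point"])))
E
```

```text
[ 0.5322 -0.1318  0.0763] [-0.36948526  0.4725169  -1.01263035]
0.9 [ 0.5201  0.4137 -0.0013] [253. 239.]
0.83 [ 0.3581  0.3847 -0.0022] [307. 254.]
0.71 [ 0.5271 -0.1358  0.0193] [344. 154.]
0.85 [ 0.5335 -0.1308  0.0164] [281. 241.]
```

arm_command --pt "35 1.5 0 0 0 0 0" --pt "35 0 0 0 0 0 0"

```text
clock: 9.2
position: [0.5322, -0.1318, 0.0749]
ee_rot: [1.142, 1.251, -1.142]
force: [0.8, -0.0, -1.7]
width: 0.425
```

arm_command --pt "35 1.5 0 0 0 0 0" --pt "35 0 0 0 0 0 0"

```text
clock: 9.45
position: [0.5328, -0.1318, 0.074]
ee_rot: [1.142, 1.25, -1.141]
force: [-1.3, -0.0, 4.5]
width: 0.424
```

arm_command --pt "50 0 0 0 0 0 0" --pt "60 0 0 0 0 0 0" --pt "75 0 0 0 0 0 0" --pt "75 0 0 0 0 0 0" --pt "75 0 0 0 0 0 0"

```text
clock: 10.07
position: [0.5322, -0.1317, 0.0735]
ee_rot: [1.142, 1.251, -1.142]
force: [-0.9, 0.5, 0.2]
width: 0.812
```

arm_command --pt "75 -25 0 0 0 0 0" --pt "75 -50 0 0 0 0 0" --pt "75 -50 0 0 0 0 0" --pt "50 0 0 0 0 0 0" --pt "20 0 0 0 0 0 0"

```text
clock: 10.7
position: [0.5319, -0.1319, 0.1981]
ee_rot: [1.141, 1.251, -1.142]
force: [0.3, -0.2, -0.7]
width: 0.646
```

```bash
python3 - <<'E'
from h import *
s=arm.observe(); print(s["clock"],np.round(s["joints"],3),np.round(s["position"],4),s["width"])
d=cam("wrist"); save(d,"wrist4")
for r in pinpoint("wrist","salt_shaker")[:3]: print(round(r["p"],2),np.round(r["point"],4),np.round(proj(d,r["point"])))
P=cloud(d);x,y,z=P[...,0],P[...,1],P[...,2]
m=(z>.09)&(z<.12)&(x>.49)&(x<.57)&(y>-.18)&(y<-.09)
if m.sum(): print(m.sum(),np.round((P[m].max(0)+P[m].min(0))/2,4),np.round(P[m].max(0),4))
E
```

```text
10.7 [ 0.519  0.408 -0.501  1.792  0.229  1.    -1.552] [ 0.5319 -0.1319  0.1981] 0.6457469014325419
0.65 [ 0.5339 -0.1312  0.0147] [281. 191.]
2039 [ 0.5339 -0.1306  0.0996] [ 0.551  -0.1136  0.1092]
```

View pics/wrist4.png

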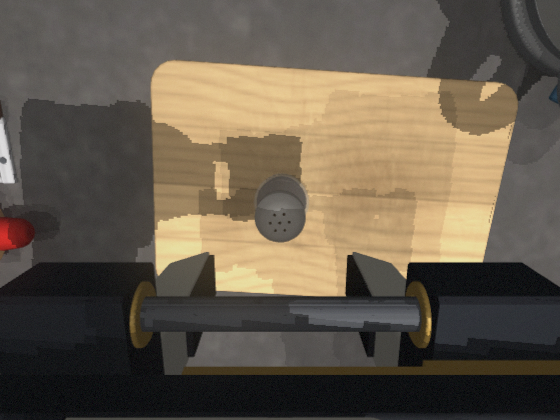

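```bash
cat > kin.py <<'E'
import numpy as np
from scipy.spatial.transform import Rotation as Ro
from scipy.optimize import least_squares
D=[([1.214,0.435,0.025,1.574,-0.012,1.134,-0.075],[.157,-.605,.2455],[1.021,1.32,-1.02])]+[(q,p,[1.141,1.251,-1.141]) for q,p in[
([0.164,0.204,-0.527,1.934,0.117,1.031,-1.887],[0.4481,0.0789,0.2458]),
([-0.189,0.487,-0.532,1.658,0.271,1.071,-2.278],[0.5339,0.2668,0.205]),
([-0.204,0.55,-0.509,1.732,0.323,0.936,-2.322],[0.5356,0.2698,0.1402]),
([0.493,0.48,-0.473,1.861,0.277,0.87,-1.596],[.5306,-.1319,.1345]),
([0.519,0.408,-0.501,1.792,0.229,1.,-1.552],[.5319,-.1319,.1981])]]
def fk(q,par,sg):
    rz=lambda a:Ro.from_euler('z',a); ry=lambda a:Ro.from_euler('y',a)
    h,L1,a1,L2,a2,Lt,at=par; pts=[]
    R=rz(sg[0]*q[0])*ry(q[1]); p=np.array([0,0,h])
    R=R*rz(sg[1]*q[2]); p=p+R.apply([a1,0,L1]); pts.append(p)
    R=R*ry(q[3])*rz(sg[2]*q[4]); p=p+R.apply([a2,0,L2]); pts.append(p)
    R=R*ry(q[5]); p=p+R.apply([at,0,Lt]); R=R*rz(sg[3]*q[6]); pts.append(p)
    return R,p,pts
E
python3 - <<'E'
from kin import *
import itertools
for sg in itertools.product([1,-1],repeat=4):
    M=[fk(q,[0]*7,sg)[0].inv()*Ro.from_rotvec(r) for q,p,r in D]
    e=np.degrees(max((M[0].inv()*m).magnitude() for m in M))
    res=least_squares(lambda x:np.concatenate([fk(q,x,sg)[1]-p for q,p,r in D]),[.3,.4,0,.4,0,.25,0])
    if e<8: print(sg,round(e,2),np.round(res.x,3),np.abs(res.fun).max(), np.round(M[0].as_matrix(),2).tolist())
E
```

```text
(-1, -1, -1, -1) 0.4 [-1.239  0.709  0.02   0.461  0.07  -1.105  0.08 ] 0.05265587438249192 [[0.0, -0.0, -1.0], [-0.0, 1.0, -0.0], [1.0, 0.0, 0.0]]
```

```bash
cat >> kin.py <<'E'
SG=(-1,)*4
def fk(q,par,sg=SG):
    rz=lambda a:Ro.from_euler('z',a); ry=lambda a:Ro.from_euler('y',a)
    h,a0,y0,L1,a1,y1,L2,a2,y2,Lt,at=par; pts=[]
    R=rz(sg[0]*q[0]); p=R.apply([a0,y0,h]); R=R*ry(q[1])
    R=R*rz(sg[1]*q[2]); p=p+R.apply([a1,y1,L1]); pts.append(p)
    R=R*ry(q[3])*rz(sg[2]*q[4]); p=p+R.apply([a2,y2,L2]); pts.append(p)
    R=R*ry(q[5]); p=p+R.apply([at,0,Lt]); R=R*rz(sg[3]*q[6]); pts.append(p)
    return R,p,pts
def fit(w=.01,x0=[.33,0,0,.4,0,0,.4,0,0,.25,0]):
    x0=np.array(x0)
    return least_squares(lambda x:np.concatenate([np.ravel([fk(q,x)[1]-p for q,p,r in D]),w*(x-x0)]),x0)
E
python3 - <<'E'
from kin import *
for w in(.03,.01,.003):
    r=fit(w); print(np.round(r.x,3),np.abs(r.fun[:18]).max().round(4))
E
```

```text
[ 0.248  0.004 -0.04   0.553 -0.001 -0.017  0.425 -0.01   0.003  0.333
  0.002] 0.0028
[ 0.253  0.003 -0.04   0.555 -0.002 -0.018  0.423 -0.011  0.005  0.342
  0.001] 0.0027
[ 0.268  0.003 -0.04   0.555 -0.002 -0.018  0.423 -0.012  0.005  0.358
  0.   ] 0.0026
```

```bash
cat >> kin.py <<'E'
LO=np.array([-2.62,-.44,-1.27,.08,-1.32,.12,-2.74]);HI=np.array([2.62,2.09,1.32,2.57,4.46,2,2.74])
M=Ro.from_matrix([[0,0,-1],[0,1,0],[1,0,0]])
X=fit(.03).x
def pose(q): R,p,pts=fk(q,X); return R*M,p,pts
def toolR(a,yaw,flip=1):
    "tool pitched a rad below horizontal, heading yaw; z across (to the right if flip=1)"
    x=np.array([np.cos(a)*np.cos(yaw),np.cos(a)*np.sin(yaw),-np.sin(a)]); z=flip*np.array([np.sin(yaw),-np.cos(yaw),0])
    return Ro.from_matrix(np.c_[x,np.cross(z,x),z])
def ik(p,R,q0,w=0.0):
    f=lambda q:np.r_[(pose(q)[1]-p)*5,(pose(q)[0].inv()*R).as_rotvec(),w*(q-q0)]
    r=least_squares(f,np.clip(q0,LO+.01,HI-.01),bounds=(LO,HI)); return r.x,np.abs(f(r.x)[:6]).max()
E
python3 - <<'E'
from kin import *
rng=np.random.default_rng(0)
for a in(10,20,30,45):
  for fl in (1,-1):
    S=[]
    for k in range(40):
        q,e=ik([.46,.207,.09],toolR(np.radians(a),.1,fl),rng.uniform(LO,HI))
        if e<1e-3: S.append(q)
    print(a,fl,len(S)); 
    S=sorted(S,key=lambda q:q[4])
    for q in S[::max(1,len(S)//6)]: print("  ",np.round(q,2),"elbow",np.round(pose(q)[2][0],2),"wrist",np.round(pose(q)[2][1],2))
E
```

```text
10 1 0
10 -1 0
20 1 0
20 -1 0
30 1 0
30 -1 0
45 1 16
   [-0.01  0.76 -1.15  2.5   1.95  1.27  2.22] elbow [ 0.4  -0.04  0.64] wrist [0.22 0.18 0.32]
   [-0.16  0.62 -0.91  2.51  2.    1.08  2.11] elbow [0.34 0.   0.69] wrist [0.22 0.18 0.32]
   [-0.2   0.6  -0.85  2.52  2.01  1.05  2.09] elbow [0.33 0.01 0.7 ] wrist [0.22 0.18 0.32]
   [-0.35  0.53 -0.65  2.53  2.06  0.94  2.  ] elbow [0.29 0.05 0.72] wrist [0.22 0.18 0.32]
   [-0.58  0.47 -0.36  2.55  2.14  0.82  1.88] elbow [0.25 0.09 0.74] wrist [0.22 0.18 0.32]
   [-0.84  0.45 -0.03  2.57  2.26  0.71  1.72] elbow [0.2  0.14 0.75] wrist [0.22 0.18 0.32]
   [-0.84  0.45 -0.03  2.57  2.26  0.71  1.72] elbow [0.2  0.14 0.75] wrist [0.22 0.18 0.32]
   [-0.84  0.45 -0.03  2.57  2.26  0.71  1.72] elbow [0.2  0.14 0.75] wrist [0.22 0.18 0.32]
45 -1 31
   [ 0.05  0.85 -1.27  2.5   1.94  1.38 -0.86] elbow [ 0.43 -0.07  0.6 ] wrist [0.22 0.18 0.32]
   [-0.08  0.68 -1.03  2.51  1.97  1.16 -0.98] elbow [ 0.37 -0.02  0.67] wrist [0.22 0.18 0.32]
   [-0.19  0.6  -0.86  2.52  2.01  1.05 -1.05] elbow [0.33 0.01 0.7 ] wrist [0.22 0.18 0.32]
   [-0.35  0.52 -0.64  2.53  2.06  0.93 -1.15] elbow [0.29 0.05 0.72] wrist [0.22 0.18 0.32]
   [-0.48  0.49 -0.48  2.54  2.1   0.86 -1.21] elbow [0.26 0.08 0.73] wrist [0.22 0.18 0.32]
   [-0.7   0.45 -0.21  2.56  2.19  0.76 -1.34] elbow [0.23 0.12 0.74] wrist [0.22 0.18 0.32]
   [-0.84  0.45 -0.03  2.57  2.26  0.71 -1.42] elbow [0.2  0.14 0.75] wrist [0.22 0.18 0.32]
```

```bash
cat >> kin.py <<'E'
DO=np.array([.524,.2236,0]);YAW=.092
EX=np.array([np.cos(YAW),np.sin(YAW),0]);EY=np.array([-np.sin(YAW),np.cos(YAW),0]);EZ=np.array([0,0,1.])
def palmR(a,dl):
    u=np.cos(a)*EX-np.sin(a)*EZ; n=np.cross(u,EY); x=np.cos(dl)*u+np.sin(dl)*EY
    return Ro.from_matrix(np.c_[x,n,np.cross(x,n)])
E
python3 - <<'E'
from kin import *
rng=np.random.default_rng(0)
for a in(0,10,15,20,25):
  for dl in(0,-.15,-.3,-.45,-.6):
    for c in(0,.02,.04,.06):
      R=palmR(np.radians(a),dl); best=None
      for k in range(14):
        q,e=ik(DO-.075*EX+c*EY+[0,0,.085],R,rng.uniform([-2,-.3,-1.2,1.8,0,.2,-2.5],[1,1.2,1.2,2.5,4.4,1.9,2.5]))
        if best is None or e<best[1]: best=(q,e)
        if e<1e-3: break
      if best[1]<4e-3: print(a,dl,c,round(best[1],4),np.round(best[0],2),"wrist",np.round(pose(best[0])[2][1],2),np.round(pose(best[0])[2][0],2))
E
```

```text
0 0 0.04 0.0 [-1.26  1.3  -0.04  2.57  1.85  1.85  0.89] wrist [0.11 0.22 0.08] [0.22 0.49 0.4 ]
0 0 0.06 0.0 [-1.44  1.29  0.14  2.55  1.85  1.64  0.87] wrist [0.11 0.24 0.08] [0.12 0.52 0.4 ]
0 -0.15 0 0.0 [-1.32  1.29  0.03  2.56  1.74  1.67  0.88] wrist [0.12 0.23 0.08] [0.19 0.5  0.41]
0 -0.15 0.02 0.0 [-1.12  1.25 -0.23  2.5   1.73  1.92  1.03] wrist [0.11 0.25 0.08] [0.28 0.45 0.42]
0 -0.15 0.04 0.0 [-1.52  1.25  0.2   2.5   1.73  1.45  0.96] wrist [0.11 0.27 0.08] [0.09 0.52 0.43]
0 -0.15 0.06 0.0 [-1.17  1.19 -0.22  2.43  1.72  1.87  1.15] wrist [0.11 0.29 0.08] [0.25 0.46 0.45]
0 -0.3 0 0.0 [-1.61  1.27  0.35  2.48  1.64  1.22  0.99] wrist [0.12 0.28 0.08] [0.03 0.53 0.42]
0 -0.3 0.02 0.0 [-1.18  1.17 -0.18  2.41  1.6   1.77  1.15] wrist [0.12 0.3  0.08] [0.25 0.45 0.46]
0 -0.3 0.04 0.0 [-1.22  1.15 -0.16  2.37  1.59  1.74  1.2 ] wrist [0.12 0.32 0.08] [0.23 0.46 0.47]
0 -0.3 0.06 0.0 [-1.91  1.36  0.67  2.39  1.54  0.83  1.17] wrist [0.12 0.34 0.08] [-0.13  0.53  0.38]
0 -0.45 0 0.0 [-0.94  1.19 -0.44  2.32  1.53  1.98  1.24] wrist [0.14 0.33 0.08] [0.35 0.39 0.45]
0 -0.45
[... 6885 characters left out ...]
.0 [-1.11  0.81 -0.2   2.35  1.5   1.33  1.76] wrist [0.16 0.36 0.21] [0.23 0.34 0.63]
25 -0.45 0.04 0.0 [-2.07  1.46  1.27  2.4  -1.21  0.12 -1.9 ] wrist [0.16 0.38 0.21] [-0.23  0.5   0.33]
25 -0.45 0.06 0.0 [-2.08  1.41  1.25  2.37 -0.56  0.12 -2.54] wrist [0.16 0.4  0.21] [-0.23  0.5   0.35]
25 -0.6 0 0.0 [-1.02  0.84 -0.28  2.27  1.38  1.43  1.84] wrist [0.18 0.38 0.2 ] [0.27 0.33 0.61]
25 -0.6 0.02 0.0 [-1.    0.86 -0.34  2.22  1.37  1.48  1.87] wrist [0.18 0.4  0.2 ] [0.28 0.33 0.61]
25 -0.6 0.04 0.0 [-1.18  0.83 -0.12  2.2   1.3   1.33  1.92] wrist [0.18 0.42 0.2 ] [0.21 0.36 0.62]
25 -0.6 0.06 0.0 [-2.07  1.47  1.29  2.25 -0.36  0.36 -2.74] wrist [0.18 0.44 0.2 ] [-0.22  0.51  0.32]
```

```bash
cat >> kin.py <<'E'
def palm(a=15,dl=-.3): 
    return palmR(np.radians(a),dl)*Ro.from_rotvec([np.pi,0,0])
E
python3 - <<'E'
from kin import *
q0=np.array([0.519,0.408,-0.501,1.792,0.229,1.,-1.552])
p1=DO-.085*EX-.005*EY+[0,0,.17]; p2=DO-.085*EX-.005*EY+[0,0,.085]
q2,e2=ik(p2,palm(),np.array([-1.0,.98,-.39,2.45,1.67,1.5,-1.70]),0.02)
q1,e1=ik(p1,palm(),q2,0.02)
print(e2,np.round(q2,2),e1,np.round(q1,2))
N=20
for dt in [0]:
  P=[pose(q0+(q1-q0)*k/N) for k in range(N+1)]
  for k in range(1,N+1):
    R0,p0,_=P[k-1];R,p,pts=P[k]
    t=R0.inv().apply(p-p0)*1000; r=np.degrees((R0.inv()*R).as_rotvec())
    print([0]+np.round(t).astype(int).tolist()+np.round(r,1).tolist(),"tcp",np.round(p,2),"x",np.round(R.as_matrix()[:,0],2),"el",np.round(pts[0],2),"wr",np.round(pts[1],2))
E
```

```text
0.00010783509216794226 [-1.05  0.99 -0.33  2.51  1.67  1.63 -1.79] 0.0002566778414795345 [-1.02  0.73 -0.37  2.54  1.61  1.57 -1.57]
[0, 20, -18, -22, -6.6, -2.8, -4.5] tcp [ 0.51 -0.11  0.18] x [-0.07 -0.06 -1.  ] el [ 0.19 -0.15  0.75] wr [ 0.54 -0.09  0.51]
[0, 17, -14, -21, -6.7, -3.1, -4.2] tcp [ 0.49 -0.1   0.16] x [-0.13 -0.13 -0.98] el [ 0.21 -0.14  0.75] wr [ 0.54 -0.05  0.49]
[0, 14, -11, -19, -6.8, -3.4, -4.0] tcp [ 0.47 -0.08  0.15] x [-0.17 -0.21 -0.96] el [ 0.23 -0.12  0.74] wr [ 0.53 -0.01  0.47]
[0, 11, -8, -17, -6.8, -3.7, -3.8] tcp [ 0.46 -0.07  0.14] x [-0.19 -0.29 -0.94] el [ 0.24 -0.11  0.74] wr [0.52 0.03 0.45]
[0, 8, -5, -15, -6.7, -4.1, -3.6] tcp [ 0.44 -0.07  0.13] x [-0.2  -0.38 -0.9 ] el [ 0.26 -0.09  0.73] wr [0.51 0.06 0.43]
[0, 5, -2, -12, -6.7, -4.4, -3.4] tcp [ 0.43 -0.06  0.12] x [-0.18 -0.47 -0.86] el [ 0.27 -0.07  0.73] wr [0.5  0.1  0.41]
[0, 2, 0, -9, -6.6, -4.7, -3.2] tcp [ 0.43 -0.06  0.12] x [-0.15 -0.55 -0.82] el [ 0.28 -0.05  0.72] wr [0.48 0.13 0.39]
[0, -1, 2, -6, -6.5, -5.0, -3.0] tcp [ 0.42 -0.05  0.12] x [-0.1  -0.63 -0.77] el [ 0.3  -0.
[... 743 characters left out ...]
0, -18, 5, 17, -5.2, -6.9, -2.2] tcp [0.45 0.05 0.15] x [ 0.57 -0.71 -0.41] el [0.31 0.16 0.69] wr [0.26 0.28 0.28]
[0, -19, 5, 20, -5.0, -7.1, -2.1] tcp [0.46 0.07 0.15] x [ 0.67 -0.64 -0.37] el [0.3  0.19 0.68] wr [0.23 0.29 0.27]
[0, -21, 4, 23, -4.8, -7.3, -2.0] tcp [0.46 0.1  0.16] x [ 0.76 -0.56 -0.33] el [0.29 0.21 0.68] wr [0.2  0.29 0.27]
[0, -21, 3, 26, -4.5, -7.4, -2.0] tcp [0.46 0.14 0.16] x [ 0.84 -0.46 -0.3 ] el [0.28 0.24 0.67] wr [0.17 0.29 0.26]
[0, -22, 2, 29, -4.3, -7.6, -1.9] tcp [0.45 0.17 0.17] x [ 0.9  -0.34 -0.27] el [0.26 0.27 0.66] wr [0.15 0.29 0.25]
[0, -22, 1, 31, -4.1, -7.7, -1.8] tcp [0.44 0.21 0.17] x [ 0.95 -0.21 -0.25] el [0.24 0.29 0.66] wr [0.12 0.28 0.25]
```

arm_command --pt "0 -30 0 0 0 0 0" --pt "0 -40 0 0 0 0 0" --pt "0 -30 0 0 0 0 0" --pt "0 0 0 0 0 0 0"

```text
clock: 11.3
position: [0.5331, -0.1317, 0.2995]
ee_rot: [1.142, 1.249, -1.14]
force: [0.3, 0.3, -0.9]
width: 0.126
```

```bash
cat > plan.py <<'E'
from kin import *
from cell import arm
import sys
s=arm.observe(); q0=np.array(s["joints"]); print(s["clock"],np.round(q0,3),np.round(s["position"],4),s["width"],"fk",np.round(pose(q0)[1],4))
def plan(q1,N,show=3):
  P=[pose(q0+(q1-q0)*k/N) for k in range(N+1)]
  for k in range(1,N+1):
    R0,p0,_=P[k-1];R,p,pts=P[k]
    t=R0.inv().apply(p-p0)*1000; r=np.degrees((R0.inv()*R).as_rotvec())
    print([0]+np.round(t).astype(int).tolist()+np.round(r,1).tolist(),"tcp",np.round(p,2),"x",np.round(R.as_matrix()[:,0],2)) if k%5!=9 else 0
E
python3 - <<'E'
from plan import *
q1,e1=ik(DO-.085*EX-.005*EY+[0,0,.22],palm(),np.array([-1.02,.73,-.37,2.54,1.61,1.57,-1.57]),0.02); print(e1,np.round(q1,2))
plan(q1,20)
E
```

```text
11.3 [ 0.54   0.32  -0.521  1.648  0.168  1.216 -1.496] [ 0.5331 -0.1317  0.2995] 0.1258355480050001 fk [ 0.5307 -0.1325  0.2998]
0.00018472407357142878 [-1.    0.56 -0.39  2.53  1.58  1.53 -1.4 ]
[0, 23, -14, -19, -6.2, -3.2, -4.1] tcp [ 0.52 -0.11  0.28] x [-0.06 -0.07 -1.  ]
[0, 19, -10, -19, -6.4, -3.4, -3.9] tcp [ 0.5  -0.1   0.26] x [-0.11 -0.14 -0.98]
[0, 16, -7, -18, -6.5, -3.7, -3.7] tcp [ 0.49 -0.09  0.24] x [-0.15 -0.22 -0.96]
[0, 13, -4, -17, -6.5, -4.0, -3.4] tcp [ 0.47 -0.08  0.23] x [-0.16 -0.31 -0.94]
[0, 9, -2, -15, -6.5, -4.2, -3.2] tcp [ 0.46 -0.07  0.22] x [-0.17 -0.39 -0.9 ]
[0, 6, 1, -13, -6.5, -4.5, -3.0] tcp [ 0.45 -0.06  0.21] x [-0.15 -0.48 -0.87]
[0, 3, 3, -11, -6.5, -4.8, -2.8] tcp [ 0.45 -0.05  0.2 ] x [-0.11 -0.56 -0.82]
[0, 0, 4, -8, -6.5, -5.1, -2.6] tcp [ 0.44 -0.05  0.2 ] x [-0.06 -0.63 -0.77]
[0, -3, 6, -5, -6.4, -5.4, -2.5] tcp [ 0.44 -0.04  0.2 ] x [ 0.   -0.69 -0.72]
[0, -6, 7, -2, -6.3, -5.6, -2.3] tcp [ 0.44 -0.03  0.2 ] x [ 0.08 -0.74 -0.67]
[0, -9, 8, 1, -6.1, -5.9, -2.2] tcp [ 0.45 -0.02  0.2 ] x [ 0.17 -0.77 -0.62]
[0, -11, 8, 4, -6.0, -6.1, -2.1] tcp [ 0.45 -0.    0.2 ] x [ 0.27 -0.78 -0.57]
[0, -14, 9, 8, -5.9, -6.3, -2.0] tcp [0.45 0.01 0.2 ] x [ 0.38 -0.77 -0.51]
[0, -16, 8, 11, -5.7, -6.6, -1.9] tcp [0.46 0.03 0.2 ] x [ 0.48 -0.74 -0.46]
[0, -17, 8, 14, -5.5, -6.8, -1.9] tcp [0.46 0.06 0.21] x [ 0.58 -0.7  -0.42]
[0, -19, 8, 17, -5.4, -6.9, -1.8] tcp [0.46 0.08 0.21] x [ 0.68 -0.63 -0.37]
[0, -20, 7, 20, -5.2, -7.1, -1.8] tcp [0.46 0.11 0.21] x [ 0.77 -0.55 -0.33]
[0, -21, 6, 23, -5.1, -7.2, -1.8] tcp [0.46 0.14 0.22] x [ 0.84 -0.45 -0.3 ]
[0, -21, 5, 26, -4.9, -7.4, -1.8] tcp [0.45 0.18 0.22] x [ 0.9  -0.33 -0.27]
[0, -22, 4, 28, -4.8, -7.5, -1.8] tcp [0.44 0.21 0.22] x [ 0.95 -0.21 -0.25]
```

Path is clear; I'll send it in two halves, checking the joints in between.

arm_command --pt "0 23 -14 -19 -6.2 -3.2 -4.1" --pt "0 19 -10 -19 -6.4 -3.4 -3.9" --pt "0 16 -7 -18 -6.5 -3.7 -3.7" --pt "0 13 -4 -17 -6.5 -4.0 -3.4" --pt "0 9 -2 -15 -6.5 -4.2 -3.2"

```text
clock: 11.92
position: [0.4627, -0.0664, 0.2133]
ee_rot: [0.329, 1.408, -1.044]
force: [-0.4, -0.3, -0.4]
width: 0.008
```

arm_command --pt "0 6 1 -13 -6.5 -4.5 -3.0" --pt "0 3 3 -11 -6.5 -4.8 -2.8" --pt "0 0 4 -8 -6.5 -5.1 -2.6" --pt "0 -3 6 -5 -6.4 -5.4 -2.5" --pt "0 -6 7 -2 -6.3 -5.6 -2.3"

```text
clock: 12.55
position: [0.4434, -0.0271, 0.1919]
ee_rot: [-0.457, 1.283, -0.785]
force: [-0.2, 0.2, -1.0]
width: 0.006
```

```bash
python3 - <<'E'
from plan import *
print(np.round(Ro.from_rotvec(s["ee_rot"]).as_matrix(),2)[:,0])
q1,e1=ik(DO-.085*EX-.005*EY+[0,0,.22],palm(),np.array([-1.,.56,-.39,2.53,1.58,1.53,-1.4]),0.02); print(e1,np.round(q1,2))
plan(q1,10)
E
```

```text
12.55 [-0.125  0.512 -0.656  2.075  0.908  1.459 -1.539] [ 0.4434 -0.0271  0.1919] 0.005915808404381419 fk [ 0.4378 -0.0124  0.185 ]
[ 0.08 -0.74 -0.67]
1.617181568585648e-06 [-1.    0.56 -0.39  2.53  1.58  1.53 -1.4 ]
[0, -9, 8, 3, -5.9, -6.3, -1.9] tcp [ 0.44 -0.    0.19] x [ 0.18 -0.76 -0.62]
[0, -11, 8, 6, -5.8, -6.4, -1.8] tcp [0.45 0.01 0.19] x [ 0.29 -0.77 -0.57]
[0, -13, 8, 8, -5.7, -6.5, -1.8] tcp [0.45 0.03 0.19] x [ 0.39 -0.76 -0.52]
[0, -15, 8, 11, -5.6, -6.6, -1.7] tcp [0.46 0.05 0.19] x [ 0.5  -0.73 -0.47]
[0, -16, 7, 14, -5.5, -6.7, -1.7] tcp [0.46 0.07 0.2 ] x [ 0.6  -0.68 -0.42]
[0, -18, 6, 17, -5.4, -6.8, -1.7] tcp [0.46 0.09 0.2 ] x [ 0.69 -0.61 -0.38]
[0, -19, 5, 19, -5.3, -6.9, -1.8] tcp [0.46 0.12 0.21] x [ 0.78 -0.53 -0.34]
[0, -19, 4, 21, -5.2, -7.0, -1.8] tcp [0.46 0.15 0.21] x [ 0.85 -0.44 -0.3 ]
[0, -20, 3, 24, -5.1, -7.0, -1.8] tcp [0.45 0.18 0.22] x [ 0.9  -0.33 -0.27]
[0, -20, 1, 25, -5.0, -7.0, -1.9] tcp [0.44 0.21 0.22] x [ 0.95 -0.21 -0.25]
```

```bash
sed -i '/^X=fit/s/.*/D.append(([-0.125,0.512,-0.656,2.075,0.908,1.459,-1.539],[.4434,-.0271,.1919],[-.457,1.283,-.785]));D.append(([0.54,0.32,-0.521,1.648,0.168,1.216,-1.496],[0.532,-0.1317,0.2995],[1.141,1.251,-1.141]));X=fit(.003).x/' kin.py; python3 - <<'E'
from plan import *
r=fit(.003); print(np.round(X,3),np.abs(r.fun[:24]).max())
for c in(-.01,0,.01):
  for x in(-.085,-.04,.005):
    q2,e2=ik(DO+x*EX+c*EY+[0,0,.08],palm(),np.array([-1.05,.99,-.33,2.45,1.67,1.63,-1.79]),0.005); print(c,x,e2,np.round(q2,2))
q1,e1=ik(DO-.085*EX-.0*EY+[0,0,.2],palm(),np.array([-1.,.56,-.39,2.5,1.58,1.53,-1.4]),0.02); print(e1,np.round(q1,2))
plan(q1,10)
E
```

```text
12.55 [-0.125  0.512 -0.656  2.075  0.908  1.459 -1.539] [ 0.4434 -0.0271  0.1919] 0.005915808404381419 fk [ 0.4427 -0.0275  0.1921]
[ 0.269  0.002 -0.038  0.557  0.    -0.017  0.426 -0.003  0.001  0.352
  0.001] 0.0032733812773840243
-0.01 -0.085 5.0883098132689854e-06 [-1.09  1.06 -0.35  2.53  1.62  1.65 -1.89]
-0.01 -0.04 3.1569220363693937e-06 [-1.    1.03 -0.29  2.48  1.75  1.63 -1.79]
-0.01 0.005 5.0544986579526e-06 [-0.93  1.   -0.23  2.42  1.86  1.58 -1.69]
0 -0.085 4.135697651360174e-06 [-1.1   1.05 -0.36  2.51  1.61  1.65 -1.86]
0 -0.04 1.7363281675927833e-06 [-1.01  1.02 -0.3   2.46  1.74  1.62 -1.76]
0 0.005 4.980205278171113e-06 [-0.94  0.99 -0.24  2.41  1.85  1.58 -1.67]
0.01 -0.085 3.2650873024227768e-06 [-1.1   1.04 -0.36  2.49  1.61  1.65 -1.83]
0.01 -0.04 1.6518588830116698e-06 [-1.02  1.01 -0.3   2.44  1.73  1.62 -1.74]
0.01 0.005 5.238608970040649e-06 [-0.96  0.99 -0.24  2.39  1.83  1.57 -1.65]
0.00016344478928094025 [-1.07  0.68 -0.41  2.54  1.53  1.57 -1.55]
[0, -7, 11, 1, -6.0, -5.9, -2.2] tcp [ 0.45 -0.01  0.19] x [ 0.17 -0.77 -0.62]
[0, -10, 11, 4, -5.8, -6.2, -2.1] tcp [0.45 0.   0.19] x [ 0.27 -0.78 -0.57]
[0, -13, 11, 7, -5.7, -6.4, -2.0] tcp [0.45 0.02 0.19] x [ 0.38 -0.77 -0.51]
[0, -15, 11, 11, -5.6, -6.6, -1.9] tcp [0.46 0.04 0.19] x [ 0.48 -0.74 -0.46]
[0, -17, 10, 14, -5.5, -6.8, -1.8] tcp [0.46 0.06 0.19] x [ 0.59 -0.7  -0.42]
[0, -18, 9, 17, -5.3, -6.9, -1.8] tcp [0.46 0.09 0.19] x [ 0.68 -0.63 -0.37]
[0, -20, 8, 20, -5.2, -7.1, -1.8] tcp [0.46 0.12 0.19] x [ 0.77 -0.54 -0.33]
[0, -21, 7, 23, -5.1, -7.2, -1.7] tcp [0.46 0.15 0.2 ] x [ 0.84 -0.45 -0.3 ]
[0, -21, 5, 25, -5.0, -7.3, -1.7] tcp [0.45 0.18 0.2 ] x [ 0.9  -0.33 -0.27]
[0, -22, 4, 28, -4.9, -7.4, -1.7] tcp [0.44 0.22 0.2 ] x [ 0.95 -0.21 -0.25]
```

arm_command --pt "0 -7 11 1 -6.0 -5.9 -2.2" --pt "0 -10 11 4 -5.8 -6.2 -2.1" --pt "0 -13 11 7 -5.7 -6.4 -2.0" --pt "0 -15 11 11 -5.6 -6.6 -1.9" --pt "0 -17 10 14 -5.5 -6.8 -1.8"

```text
clock: 13.18
position: [0.4629, 0.0634, 0.191]
ee_rot: [-1.116, 0.909, -0.414]
force: [0.7, -1.0, -0.3]
width: 0.004
```

arm_command --pt "0 -18 9 17 -5.3 -6.9 -1.8" --pt "0 -20 8 20 -5.2 -7.1 -1.8" --pt "0 -21 7 23 -5.1 -7.2 -1.7" --pt "0 -21 5 25 -5.0 -7.3 -1.7" --pt "0 -22 4 28 -4.9 -7.4 -1.7"

```text
clock: 13.8
position: [0.4412, 0.2169, 0.2006]
ee_rot: [-1.607, 0.365, 0.04]
force: [0.7, 0.4, -0.3]
width: 0.004
```

arm_command --pt "0 0 0 0 0 0 0"

```text
clock: 13.92
position: [0.4409, 0.2171, 0.2003]
ee_rot: [-1.606, 0.367, 0.04]
force: [-0.5, 0.0, -0.2]
width: 0.004
```

```bash
python3 - <<'E'
from plan import *
from h import to,cam,cloud,save,pinpoint,proj
s=arm.observe(); print(np.round(s["position"],4),np.round(s["force"],2),np.round(Ro.from_rotvec(s["ee_rot"]).as_matrix(),3).tolist())
print("to pre", to(DO-.08*EX+.0*EY+[0,0,.13],palm()))
d=cam("wrist"); save(d,"wrist5")
for r in pinpoint("wrist","rolling_pin")[:2]+pinpoint("wrist","pin_middle")[:1]: print(round(r["p"],2),np.round(r["point"],4),np.round(proj(d,r["point"])))
d=cam("top")
for r in pinpoint("top","rolling_pin")[:2]: print("top",round(r["p"],2),np.round(r["point"],4))
save(d,"top5",(180,130,460,340),2.8)
E
```

```text
13.925 [-0.806  0.776 -0.758  2.52   1.524  1.823 -1.512] [0.4409 0.2171 0.2003] 0.0044358547988624635 fk [0.441  0.2161 0.2011]
[0.4409 0.2171 0.2003] [-0.53  0.01 -0.21] [[0.946, -0.258, 0.196], [-0.209, -0.024, 0.978], [-0.247, -0.966, -0.076]]
to pre (array([20.9, 67. ,  5.2]), array([ 0.  ,  0.02, -0.  ]))
top 0.64 [0.4644 0.2049 0.0368]
```

View pics/top5.png

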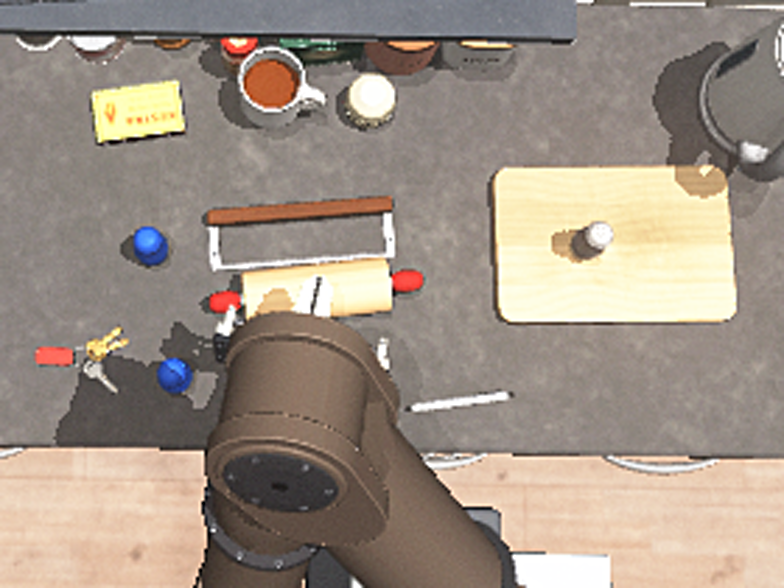

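```bash
python3 - <<'E'
from plan import *
for a in(0,3):
 for dl in(-.1,-.15,-.2):
  for c in(.0,.01,.02,.03):
    o=[]
    for x,z in((-.08,.081),(-.08,.1),(-.03,.081),(-.03,.1)):
      q2,e2=ik(DO+x*EX+c*EY+[0,0,z],palm(a,dl),np.array([-.95,1.2,-.45,2.45,1.6,1.75,-2.]),0.002); o.append((round(e2,4),round(q2[3],2),round(q2[5],2)))
    print(a,dl,c,o,np.round(q2,2))
E
```

```text
14.175 [-0.802  0.773 -0.757  2.517  1.523  1.823 -1.512] [0.4423 0.2152 0.2019] 0.004944846894588705 fk [0.4424 0.2143 0.2027]
0 -0.1 0.0 [(np.float64(0.0), np.float64(2.57), np.float64(2.0)), (np.float64(0.0181), np.float64(2.57), np.float64(2.0)), (np.float64(0.0), np.float64(2.52), np.float64(2.0)), (np.float64(0.0), np.float64(2.54), np.float64(2.0))] [-1.03  1.29 -0.19  2.54  1.86  2.   -2.14]
0 -0.1 0.01 [(np.float64(0.0), np.float64(2.55), np.float64(2.0)), (np.float64(0.0038), np.float64(2.57), np.float64(2.0)), (np.float64(0.0), np.float64(2.5), np.float64(2.0)), (np.float64(0.0), np.float64(2.52), np.float64(2.0))] [-1.03  1.27 -0.21  2.52  1.86  2.   -2.11]
0 -0.1 0.02 [(np.float64(0.0), np.float64(2.53), np.float64(2.0)), (np.float64(0.0), np.float64(2.56), np.float64(2.0)), (np.float64(0.0), np.float64(2.48), np.float64(2.0)), (np.float64(0.0), np.float64(2.51), np.float64(2.0))] [-1.03  1.26 -0.23  2.51  1.86  2.   -2.07]
0 -0.1 0.03 [(np.float64(0.0), np.float64(2.51), np.float64(2.0)), (np.float64(0.0), np.float64(2.54), np.float64(2.0)), (np.float64(0.0), np.float64
[... 4952 characters left out ...]
loat64(0.0), np.float64(2.45), np.float64(1.92)), (np.float64(0.0), np.float64(2.47), np.float64(1.92))] [-1.    1.18 -0.29  2.47  1.79  1.92 -1.96]
3 -0.2 0.02 [(np.float64(0.0), np.float64(2.48), np.float64(1.95)), (np.float64(0.0), np.float64(2.5), np.float64(1.95)), (np.float64(0.0), np.float64(2.44), np.float64(1.92)), (np.float64(0.0), np.float64(2.46), np.float64(1.91))] [-1.01  1.17 -0.3   2.46  1.79  1.91 -1.94]
3 -0.2 0.03 [(np.float64(0.0), np.float64(2.46), np.float64(1.95)), (np.float64(0.0), np.float64(2.48), np.float64(1.94)), (np.float64(0.0), np.float64(2.42), np.float64(1.91)), (np.float64(0.0), np.float64(2.44), np.float64(1.9))] [-1.02  1.16 -0.3   2.44  1.78  1.9  -1.91]
```

```bash
python3 - <<'E'
from plan import *
q1,e1=ik(DO-.078*EX+.02*EY+[0,0,.1],palm(0,-.15),np.array([-1.0,1.15,-.4,2.5,1.6,1.85,-2.]),0.005); print(e1,np.round(q1,2))
plan(q1,6)
E
```

```text
14.175 [-0.802  0.773 -0.757  2.517  1.523  1.823 -1.512] [0.4423 0.2152 0.2019] 0.004944846894588705 fk [0.4424 0.2143 0.2027]
9.840710962635143e-06 [-1.11  1.29 -0.33  2.52  1.64  2.   -2.15]
[0, 8, 20, 4, 0.8, 0.1, -1.8] tcp [0.45 0.22 0.18] x [ 0.95 -0.22 -0.21]
[0, 6, 19, 4, 0.7, -0.5, -2.2] tcp [0.45 0.22 0.16] x [ 0.96 -0.21 -0.18]
[0, 3, 18, 4, 0.6, -1.1, -2.5] tcp [0.45 0.22 0.14] x [ 0.97 -0.19 -0.14]
[0, 1, 16, 4, 0.5, -1.8, -2.6] tcp [0.45 0.22 0.13] x [ 0.98 -0.16 -0.09]
[0, -1, 14, 5, 0.5, -2.5, -2.7] tcp [0.45 0.23 0.11] x [ 0.99 -0.11 -0.05]
[0, -2, 13, 7, 0.5, -3.2, -2.6] tcp [0.44 0.24 0.1 ] x [ 1.   -0.06 -0.  ]
```

arm_command --pt "0 8 20 4 0.8 0.1 -1.8" --pt "0 6 19 4 0.7 -0.5 -2.2" --pt "0 3 18 4 0.6 -1.1 -2.5" --pt "0 0 0 0 0 0 0"

```text
clock: 14.68
position: [0.4479, 0.2231, 0.1405]
ee_rot: [-1.586, 0.257, -0.039]
force: [-0.2, -0.2, 0.2]
width: 0.004
```

arm_command --pt "0 1 16 4 0.5 -1.8 -2.6" --pt "0 -1 14 5 0.5 -2.5 -2.7" --pt "0 -2 13 7 0.5 -3.2 -2.6" --pt "0 0 0 0 0 0 0"

```text
clock: 15.18
position: [0.444, 0.2395, 0.0987]
ee_rot: [-1.571, 0.044, -0.045]
force: [-0.6, -0.3, 0.5]
width: 0.0
```

```bash
cat > st.py <<'E'
from plan import *
from h import to
def st():
    s=arm.observe(); R=Ro.from_rotvec(s["ee_rot"]).as_matrix(); p=np.array(s["position"])-DO
    print("dock xyz mm",np.round([p@EX*1e3,p@EY*1e3,p[2]*1e3],1),"err deg",np.round(np.degrees((Ro.from_matrix(R).inv()*palm(0,-.15)).as_rotvec()),2),"F",np.round(s["force"],1),"T",np.round(s["ft_torque"],2))
    for n,v in zip(("EX","EY","EZ"),(EX,EY,EZ)): print(n,"in tool",np.round(R.T@v,3))
E
python3 - <<'E'
from st import *
st(); print(to(DO-.078*EX+.02*EY+[0,0,.1],palm(0,-.15)))
E
```

```text
15.175 [-1.135  1.278 -0.311  2.511  1.638  1.976 -2.146] [0.444  0.2395 0.0987] 0.00044519347466976186 fk [0.4437 0.2412 0.0995]
dock xyz mm [-78.2  23.1  98.7] err deg [0.05 0.09 0.05] F [-0.6 -0.3  0.5] T [0.11 1.02 0.02]
EX in tool [0.989 0.001 0.148]
EY in tool [-0.148 -0.001  0.989]
EZ in tool [ 0.001 -1.    -0.001]
(array([ 0.7, -1.3, -3.1]), array([0.05, 0.09, 0.05]))
```

arm_command --pt "0 3 8 0.4 0 0 0" --pt "0 0 7 0 0 0 0" --pt "0 0 0 0 0 0 0"

```text
clock: 15.55
position: [0.4475, 0.2392, 0.084]
ee_rot: [-1.568, 0.045, -0.046]
force: [1.1, 0.5, 0.6]
width: 0.004
```

arm_command --pt "0 0 1.5 0 0 0 0" --pt "0 0 0 0 0 0 0"

```text
clock: 15.8
position: [0.4472, 0.2396, 0.0826]
ee_rot: [-1.569, 0.043, -0.045]
force: [0.6, 0.6, -0.5]
width: 0.004
```

arm_command --pt "0 0 1 0 0 0 0" --pt "0 0 0 0 0 0 0"

```text
clock: 16.05
position: [0.4471, 0.2397, 0.0815]
ee_rot: [-1.569, 0.043, -0.045]
force: [-0.5, -0.6, -0.3]
width: 0.004
```

arm_command --pt "0 0 1 0 0 0 0" --pt "0 0 0 0 0 0 0"

```text
clock: 16.3
position: [0.4473, 0.2397, 0.0809]
ee_rot: [-1.569, 0.042, -0.046]
force: [-0.0, 0.7, 4.4]
width: 0.003
```

arm_command --pt "0 0 0.7 0 0 0 0" --pt "0 0 0 0 0 0 0"

```text
clock: 16.55
position: [0.4474, 0.2397, 0.0808]
ee_rot: [-1.57, 0.041, -0.047]
force: [-0.1, 0.3, 6.8]
width: 0.005
```

arm_command --pt "0 0 0.5 0 0 0 0" --pt "0 0 0 0 0 0 0"

```text
clock: 16.8
position: [0.4474, 0.2397, 0.0808]
ee_rot: [-1.57, 0.04, -0.047]
force: [-0.7, 1.2, 8.5]
width: 0.004
```

arm_command --pt "0 0 -0.8 0 0 0 0" --pt "0 2 0 0.3 0 0 0" --pt "0 4 0 0.6 0 0 0" --pt "0 4 0 0.6 0 0 0" --pt "0 4 0 0.6 0 0 0"

```text
clock: 17.42
position: [0.4615, 0.2415, 0.0809]
ee_rot: [-1.569, 0.04, -0.045]
force: [-0.1, 3.9, 6.3]
width: 0.005
```

```bash
cat >> st.py <<'E'
from h import cam,cloud,pinpoint
def pin():
    d=cam("top"); P=cloud(d); x,y,z=P[...,0],P[...,1],P[...,2]
    F=d["frame"].astype(int); red=(F[...,0]>140)&(F[...,1]<70)&(F[...,2]<70)&(z>.03)&(z<.055)&(y>.04)&(y<.37)&(x>.4)&(x<.58)
    n,l,sta,_=cv2.connectedComponentsWithStats(red.astype(np.uint8))
    for k in range(1,n):
        if sta[k,4]>=6: p=np.nanmean(P[l==k],0)-DO; print("handle n",sta[k,4],"dock mm",np.round([p@EX*1e3,p@EY*1e3,p[2]*1e3],1))
    for r in pinpoint("top","rolling_pin")[:1]: p=np.array(r["point"])-DO; print("net",round(r["p"],2),np.round([p@EX*1e3,p@EY*1e3,p[2]*1e3],1))
    m=(z>.06)&(z<.073)&(y<.22)&(y>.08)&(x>.42)&(x<.58)
    if m.sum()>20:
        q=(P[m]-DO); X_=q@EX;Y_=q@EY; c=np.polyfit(Y_,X_,1); print("barrel",m.sum(),"x at y=-12:",round((np.polyval(c,-.012))*1e3,1),"slope",round(c[0],3),"z",np.nanmax(z[m]).round(4))
import cv2
E
python3 - <<'E'
from st import *
st(); pin()
E
```

```text
17.425 [-1.11   1.304 -0.265  2.474  1.706  1.97  -2.13 ] [0.4615 0.2415 0.0809] 0.005281641686895888 fk [0.4612 0.2431 0.0817]
dock xyz mm [-60.6  23.6  80.9] err deg [-0.1   0.2   0.19] F [-0.1  3.9  6.3] T [ 0.12 -0.31  0.7 ]
EX in tool [0.989 0.003 0.146]
EY in tool [-0.146  0.001  0.989]
EZ in tool [ 0.003 -1.     0.002]
handle n 36 dock mm [ -49.1 -124.4   43.1]
handle n 39 dock mm [-58.  102.9  43.5]
net 0.6 [-51.3 -10.6  35.5]
barrel 385 x at y=-12: -53.5 slope -0.046 z 0.0728
```

arm_command --pt "0 4 0 0.9 0 0 0" --pt "0 4 0 0.9 0 0 0" --pt "0 4 0 0.9 0 0 0" --pt "0 2 0 0.4 0 0 0" --pt "0 0 0 0 0 0 0"

```text
clock: 18.15
position: [0.4757, 0.2434, 0.0809]
ee_rot: [-1.569, 0.041, -0.046]
force: [-0.1, 0.9, 6.7]
width: 0.004
```

arm_command --pt "0 0 -0.5 0.4 0 0 0" --pt "0 0 -0.5 0.3 0 0 0" --pt "0 0 -1 0 0 0 0" --pt "0 0 -3 0 0 0 0" --pt "0 0 -5 0 0 0 0"

```text
clock: 18.77
position: [0.4754, 0.244, 0.0901]
ee_rot: [-1.569, 0.043, -0.044]
force: [-0.8, 0.6, -0.0]
width: 0.004
```

```bash
python3 - <<'E'
from st import *
st(); pin(); pin()
E
```

```text
18.775 [-1.089  1.264 -0.245  2.472  1.751  1.951 -2.081] [0.4754 0.244  0.0901] 0.0044714948407387585 fk [0.475  0.2453 0.0909]
dock xyz mm [-46.6  24.8  90.1] err deg [-0.07  0.13  0.04] F [-0.8  0.6 -0. ] T [ 0.11  1.11 -0.02]
EX in tool [0.989 0.001 0.147]
EY in tool [-0.147  0.001  0.989]
EZ in tool [ 0.001 -1.     0.001]
handle n 33 dock mm [ -42.3 -123.7   44.7]
handle n 32 dock mm [-49.8 104.8  44.2]
net 0.57 [-45.1 -13.5  34.9]
barrel 355 x at y=-12: -44.7 slope -0.025 z 0.073
handle n 34 dock mm [ -42.5 -123.7   42.6]
handle n 33 dock mm [-49.9 105.3  43.6]
net 0.7 [-45.8 -12.2  36.4]
barrel 370 x at y=-12: -46.7 slope -0.05 z 0.073
```

arm_command --pt "0 -7.5 0 -2.6 0 0 0" --pt "0 -7.5 0 -2.6 0 0 0" --pt "0 0 6 0 0 0 0" --pt "0 0 3 0 0 0 0" --pt "0 0 0 0 0 0 0"

```text
clock: 19.6
position: [0.4603, 0.2397, 0.081]
ee_rot: [-1.569, 0.042, -0.045]
force: [0.8, 0.4, 1.5]
width: 0.005
```

arm_command --pt "0 0 0.8 0 0 0 0" --pt "0 0 0 0 0 0 0"

```text
clock: 19.85
position: [0.4604, 0.2397, 0.0808]
ee_rot: [-1.569, 0.042, -0.046]
force: [-0.5, 1.5, 4.4]
width: 0.009
```

arm_command --pt "0 2 0 0.4 0 0 0" --pt "0 4 0 0.8 0 0 0" --pt "0 4 0 0.8 0 0 0" --pt "0 4 0 0.8 0 0 0" --pt "0 4 0 0.8 0 0 0"

```text
clock: 20.48
position: [0.4787, 0.2421, 0.081]
ee_rot: [-1.569, 0.042, -0.046]
force: [1.3, 1.4, 5.2]
width: 0.006
```

arm_command --pt "0 4 0 0.8 0 0 0" --pt "0 3 0 0.6 0 0 0" --pt "0 1 0 0.2 0 0 0" --pt "0 0 0 0 0 0 0"

```text
clock: 20.98
position: [0.4866, 0.2434, 0.0811]
ee_rot: [-1.569, 0.042, -0.046]
force: [-1.3, 1.8, 6.1]
width: 0.005
```

```bash
python3 - <<'E'
from st import *
st(); pin(); pin()
E
```

```text
20.975 [-1.083  1.277 -0.208  2.453  1.787  1.934 -2.078] [0.4866 0.2434 0.0811] 0.004875425792907476 fk [0.4862 0.2447 0.0818]
dock xyz mm [-35.4  23.1  81.1] err deg [-0.09  0.13  0.15] F [-1.3  1.8  6.1] T [ 0.06 -0.21  0.37]
EX in tool [0.989 0.003 0.147]
EY in tool [-0.147  0.001  0.989]
EZ in tool [ 0.003 -1.     0.001]
handle n 33 dock mm [ -27.8 -122.9   43.9]
handle n 45 dock mm [-37.9 104.4  43. ]
net 0.59 [-31.  -15.2  34.1]
barrel 369 x at y=-12: -34.7 slope -0.063 z 0.0729
handle n 39 dock mm [ -28.3 -122.9   44.1]
handle n 39 dock mm [-37.9 104.7  43.1]
net 0.77 [-32.4 -16.3  36.7]
barrel 372 x at y=-12: -33.6 slope -0.062 z 0.073
```

arm_command --pt "0 2 0 0.4 0 0 0" --pt "0 2 0 0.4 0 0 0" --pt "0 0 0 0 0 0 0"

```text
clock: 21.55
position: [0.4907, 0.2442, 0.0813]
ee_rot: [-1.569, 0.041, -0.046]
force: [-1.5, 2.5, 6.9]
width: 0.003
```

arm_command --pt "0 0 -0.5 0 0 0 0" --pt "0 0 -0.5 0 0 0 0" --pt "0 0 -1 0 0 0 0" --pt "0 0 -3 0 0 0 0" --pt "0 0 -5 0 0 0 0"

```text
clock: 22.18
position: [0.4904, 0.2437, 0.0903]
ee_rot: [-1.569, 0.044, -0.045]
force: [0.4, -0.3, 0.5]
width: 0.006
```

```bash
python3 - <<'E'
from st import *
st(); pin(); pin()
E
```

```text
22.175 [-1.077  1.249 -0.204  2.462  1.798  1.924 -2.057] [0.4904 0.2437 0.0903] 0.005867754758430089 fk [0.49   0.2449 0.091 ]
dock xyz mm [-31.6  23.1  90.3] err deg [-0.05  0.11  0.03] F [ 0.4 -0.3  0.5] T [0.17 1.1  0.03]
EX in tool [0.989 0.001 0.148]
EY in tool [-0.148  0.001  0.989]
EZ in tool [ 0.001 -1.     0.001]
handle n 41 dock mm [ -39.9 -123.4   44.1]
handle n 26 dock mm [-43.7 106.7  43.6]
handle n 10 dock mm [-58.3  96.5  43.8]
net 0.92 [-46.  -15.7  34.9]
barrel 384 x at y=-12: -51.4 slope -0.115 z 0.0729
handle n 39 dock mm [ -40.1 -122.5   43. ]
handle n 35 dock mm [-49.1 103.4  43.6]
net 0.64 [-46.4 -12.3  36. ]
barrel 387 x at y=-12: -52.5 slope -0.142 z 0.073
```

```bash
python3 - <<'E'
from st import *
pin(); print(arm.observe()["clock"])
E
```

```text
22.375 [-1.077  1.249 -0.204  2.461  1.798  1.925 -2.058] [0.4905 0.2439 0.0905] 0.006474704277142728 fk [0.4901 0.2451 0.0912]
handle n 42 dock mm [ -40.3 -123.9   43.2]
handle n 35 dock mm [-48.9 103.2  44.2]
net 0.82 [-44.6 -12.3  34.8]
barrel 390 x at y=-12: -52.1 slope -0.122 z 0.0729
22.475
```

arm_command --pt "0 -15 0 -2.2 0 0 0" --pt "0 -15 0 -2.2 0 0 0" --pt "0 0 6 0 0 0 0" --pt "0 0 3.2 0 0 0 0" --pt "0 0 0.6 0 0 0 0"

```text
clock: 23.1
position: [0.4608, 0.2414, 0.0808]
ee_rot: [-1.569, 0.041, -0.046]
force: [0.6, 2.4, 5.2]
width: 0.003
```

arm_command --pt "0 0 0 0 0 0 0"

```text
clock: 23.22
position: [0.4606, 0.2413, 0.0809]
ee_rot: [-1.569, 0.042, -0.046]
force: [0.1, 3.0, 3.2]
width: 0.01
```

```bash
python3 - <<'E'
from st import *
st(); pin()
for x in(-.055,-.05,-.03,-.01):
  for dl in(-.05,0):
    q,e=ik(DO+x*EX+.02*EY+[0,0,.09],palm(0,dl),np.array([-1.05,1.25,-.2,2.46,1.8,1.93,-2.06]),.002); print(x,dl,round(e,4),np.round(q,2))
E
```

```text
23.225 [-1.136  1.301 -0.24   2.477  1.7    1.939 -2.14 ] [0.4606 0.2413 0.0809] 0.00983737406609954 fk [0.4602 0.2429 0.0816]
dock xyz mm [-61.5  23.4  80.9] err deg [-0.09  0.13  0.13] F [0.1 3.  3.2] T [0.09 0.32 0.61]
EX in tool [0.989 0.003 0.147]
EY in tool [-0.147  0.001  0.989]
EZ in tool [ 0.002 -1.     0.002]
handle n 40 dock mm [ -40.4 -123.6   44.5]
handle n 42 dock mm [-49.5 102.9  44.1]
net 0.69 [-46.8 -11.7  38.8]
barrel 375 x at y=-12: -45.0 slope -0.036 z 0.073
-0.055 -0.05 0.0 [-1.12  1.34 -0.19  2.56  1.8   2.   -2.23]
-0.055 0 0.0138 [-1.15  1.37 -0.14  2.57  1.82  2.   -2.28]
-0.05 -0.05 0.0 [-1.11  1.33 -0.18  2.55  1.82  2.   -2.21]
-0.05 0 0.0099 [-1.14  1.36 -0.13  2.57  1.85  2.   -2.27]
-0.03 -0.05 0.0 [-1.06  1.31 -0.16  2.53  1.9   2.   -2.15]
-0.03 0 0.0 [-1.09  1.34 -0.09  2.56  1.94  2.   -2.22]
-0.01 -0.05 0.0 [-1.03  1.28 -0.13  2.51  1.97  1.98 -2.1 ]
-0.01 0 0.0 [-1.04  1.31 -0.08  2.53  2.02  2.   -2.15]
```

arm_command --pt "0 3 0 0.6 0 0 0" --pt "0 4 0 0.8 0 0 0" --pt "0 4 0 0.8 0 0 0" --pt "0 4 0 0.8 0 0 0" --pt "0 3 0 0.6 0 0 0"

```text
clock: 23.95
position: [0.4788, 0.2438, 0.0809]
ee_rot: [-1.569, 0.042, -0.046]
force: [-0.1, 1.9, 4.8]
width: 0.007
```

arm_command --pt "0 0 0 0 0 0 0"

```text
clock: 24.08
position: [0.4788, 0.2437, 0.081]
ee_rot: [-1.569, 0.042, -0.046]
force: [-0.6, 1.7, 5.4]
width: 0.004
```

```bash
python3 - <<'E'
from st import *
st(); pin(); pin()
E
```

```text
24.075 [-1.108  1.281 -0.208  2.459  1.759  1.924 -2.097] [0.4788 0.2437 0.081 ] 0.0036762906731154874 fk [0.4783 0.2451 0.0817]
dock xyz mm [-43.2  24.2  81. ] err deg [-0.09  0.11  0.12] F [-0.6  1.7  5.4] T [ 0.08 -0.12  0.52]
EX in tool [0.989 0.002 0.148]
EY in tool [-0.148  0.001  0.989]
EZ in tool [ 0.002 -1.     0.002]
handle n 35 dock mm [ -31.7 -124.2   43.6]
handle n 41 dock mm [-40.7 104.7  42.3]
net 0.76 [-36.9 -14.4  33.3]
barrel 373 x at y=-12: -36.5 slope -0.045 z 0.0729
handle n 39 dock mm [ -31.1 -124.3   43.9]
handle n 41 dock mm [-41.1 104.2  44. ]
net 0.74 [-37.5 -13.2  36.8]
barrel 368 x at y=-12: -36.3 slope -0.045 z 0.0729
```

arm_command --pt "0 0 -0.5 0.2 0 0 0" --pt "0 0 -0.5 0.2 0 0 0" --pt "0 0 -1 0 0 0 0" --pt "0 0 -4 0 0 0 0" --pt "0 0 -4 0 0 0 0"

```text
clock: 24.9
position: [0.4784, 0.2441, 0.0906]
ee_rot: [-1.569, 0.043, -0.045]
force: [-0.4, 1.0, -0.3]
width: 0.004
```

arm_command --pt "0 -6 0 -0.9 0 0 0" --pt "0 -5.5 0 -0.8 0 0 0" --pt "0 0 0 0 0 -3 0" --pt "0 0 0 0 0 -2.7 0" --pt "0 0 0 0 0 0 0"

```text
clock: 25.52
position: [0.4665, 0.2429, 0.0902]
ee_rot: [-1.572, -0.035, 0.034]
force: [-0.6, -0.5, 0.9]
width: 0.005
```

```bash
python3 - <<'E'
from st import *
st(); pin(); pin()
E
```

```text
25.525 [-1.161  1.326 -0.158  2.55   1.795  1.954 -2.225] [0.4665 0.2429 0.0902] 0.005000237112646763 fk [0.466  0.2447 0.0909]
dock xyz mm [-55.5  24.5  90.2] err deg [0.07 5.86 0.05] F [-0.6 -0.5  0.9] T [0.04 1.1  0.  ]
EX in tool [0.999 0.001 0.048]
EY in tool [-0.048 -0.001  0.999]
EZ in tool [ 0.001 -1.    -0.001]
handle n 35 dock mm [ -32.2 -123.5   44.4]
handle n 43 dock mm [-41.3 104.5  44. ]
net 0.85 [-37.4 -11.1  35.2]
barrel 372 x at y=-12: -37.0 slope -0.054 z 0.0729
handle n 37 dock mm [ -31.4 -124.    43.8]
handle n 43 dock mm [-41.7 103.6  44.9]
net 0.72 [-37.3 -12.2  34.1]
barrel 361 x at y=-12: -37.1 slope -0.053 z 0.0728
```

arm_command --pt "0 0.3 6 0 0 0 0" --pt "0 0 3 0 0 0 0" --pt "0 0 0.8 0 0 0 0" --pt "0 0 0 0 0 0 0"

```text
clock: 26.22
position: [0.4672, 0.2432, 0.0809]
ee_rot: [-1.569, -0.036, 0.033]
force: [-0.6, 0.2, 1.9]
width: 0.005
```

arm_command --pt "0 2 0.3 0.1 0 0 0" --pt "0 3 0.3 0.2 0 0 0"

```text
clock: 26.48
position: [0.4724, 0.2439, 0.0808]
ee_rot: [-1.569, -0.037, 0.032]
force: [-1.4, 3.1, 6.8]
width: 0.004
```

arm_command --pt "0 3 0.3 0.2 0 0 0" --pt "0 3 0.3 0.2 0 0 0"

```text
clock: 26.72
position: [0.4785, 0.2451, 0.0811]
ee_rot: [-1.569, -0.04, 0.032]
force: [-2.0, 4.8, 10.3]
width: 0.008
```

arm_command --pt "0 3 0 0.4 0 0 0" --pt "0 3 0 0.4 0 0 0"

```text
clock: 26.98
position: [0.4845, 0.2458, 0.0814]
ee_rot: [-1.57, -0.04, 0.031]
force: [-1.6, -1.9, 11.5]
width: 0.005
```

```bash
python3 - <<'E'
from st import *
st(); pin()
E
```

```text
26.975 [-1.136  1.328 -0.116  2.517  1.859  1.943 -2.195] [0.4845 0.2458 0.0814] 0.004910877691445724 fk [0.484  0.2474 0.0821]
dock xyz mm [-37.3  25.7  81.4] err deg [-0.06  5.88  0.32] F [-1.6 -1.9 11.5] T [ 0.08 -1.59 -0.5 ]
EX in tool [0.999 0.006 0.047]
EY in tool [-0.047  0.001  0.999]
EZ in tool [ 0.006 -1.     0.001]
handle n 40 dock mm [ -24.6 -124.    45.5]
handle n 38 dock mm [-32.7 104.3  42.4]
net 0.69 [-29.1 -12.2  37.8]
barrel 385 x at y=-12: -30.7 slope -0.074 z 0.073
```

arm_command --pt "0 3 0 0.2 0 0 0" --pt "0 3 0 0.2 0 0 0"

```text
clock: 27.32
position: [0.4906, 0.2461, 0.0823]
ee_rot: [-1.57, -0.041, 0.029]
force: [-2.9, 3.7, 14.1]
width: 0.003
```

arm_command --pt "0 3 -0.2 0.2 0 0 0" --pt "0 3 -0.2 0.2 0 0 0"

```text
clock: 27.58
position: [0.4968, 0.2464, 0.083]
ee_rot: [-1.571, -0.04, 0.028]
force: [-1.3, -1.1, 15.9]
width: 0.007
```

```bash
python3 - <<'E'
from st import *
st(); pin()
E
```

```text
27.575 [-1.118  1.313 -0.09   2.506  1.899  1.93  -2.168] [0.4968 0.2464 0.083 ] 0.006693042970901348 fk [0.4962 0.2478 0.0836]
dock xyz mm [-25.   25.2  83. ] err deg [0.01 5.82 0.45] F [-1.3 -1.1 15.9] T [ 0.14 -2.23  0.23]
EX in tool [0.999 0.008 0.048]
EY in tool [-0.048 -0.001  0.999]
EZ in tool [ 0.008 -1.    -0.001]
handle n 39 dock mm [ -17.6 -124.6   46.8]
handle n 42 dock mm [-26.  103.3  45.6]
net 0.96 [-24.9 -12.4  39.6]
barrel 379 x at y=-12: -28.6 slope -0.124 z 0.073
```

arm_command --pt "0 3 -0.5 0.2 0 0 0" --pt "0 3 -0.4 0.2 0 0 0"

```text
clock: 27.92
position: [0.5027, 0.2469, 0.0835]
ee_rot: [-1.571, -0.039, 0.028]
force: [0.2, -0.8, 13.6]
width: 0.007
```

arm_command --pt "0 3 -0.4 0.2 0 0 0" --pt "0 3 -0.3 0.2 0 0 0"

```text
clock: 28.18
position: [0.5087, 0.2475, 0.0837]
ee_rot: [-1.57, -0.038, 0.029]
force: [-0.8, 4.6, 7.1]
width: 0.006
```

```bash
python3 - <<'E'
from st import *
st(); pin()
E
```

```text
28.175 [-1.102  1.297 -0.067  2.494  1.939  1.914 -2.14 ] [0.5087 0.2475 0.0837] 0.006309351874581253 fk [0.5082 0.2488 0.0844]
dock xyz mm [-13.   25.2  83.7] err deg [-0.01  5.78  0.33] F [-0.8  4.6  7.1] T [ 0.1  -0.3   0.95]
EX in tool [0.999 0.006 0.049]
EY in tool [-0.049 -0.     0.999]
EZ in tool [ 0.006 -1.    -0.   ]
handle n 42 dock mm [ -11.7 -123.9   47.4]
handle n 36 dock mm [-21.3 103.8  45.1]
net 0.78 [-15.7 -13.1  38.9]
barrel 362 x at y=-12: -22.0 slope -0.107 z 0.073
```

arm_command --pt "0 2.5 0.2 0.2 0 0 0" --pt "0 2.5 0.2 0.2 0 0 0"

```text
clock: 28.52
position: [0.5137, 0.248, 0.0837]
ee_rot: [-1.571, -0.039, 0.028]
force: [-0.1, 1.6, 12.5]
width: 0.003
```

```bash
python3 - <<'E'
from st import *
st(); pin()
E
```

```text
28.525 [-1.095  1.292 -0.058  2.488  1.955  1.908 -2.13 ] [0.5137 0.248  0.0837] 0.002853550180827245 fk [0.5132 0.2492 0.0843]
dock xyz mm [-8.  25.2 83.7] err deg [-0.01  5.77  0.38] F [-0.1  1.6 12.5] T [ 0.22 -1.53  0.29]
EX in tool [0.999 0.007 0.049]
EY in tool [-0.049 -0.001  0.999]
EZ in tool [ 0.007 -1.    -0.   ]
handle n 40 dock mm [  -9.5 -124.6   46.8]
handle n 35 dock mm [-18.3 105.2  46.6]
net 0.57 [-15.4 -13.3  38.9]
barrel 362 x at y=-12: -23.9 slope -0.134 z 0.073
```

arm_command --pt "0 2 -0.3 0.1 0 0 0" --pt "0 2 0 0.1 0 0 0"

```text
clock: 28.88
position: [0.5177, 0.2481, 0.0837]
ee_rot: [-1.571, -0.038, 0.028]
force: [1.8, -3.0, 11.4]
width: 0.005
```

```bash
python3 - <<'E'
from st import *
st(); pin()
E
```

```text
28.875 [-1.09   1.288 -0.05   2.484  1.968  1.902 -2.122] [0.5177 0.2481 0.0837] 0.005349845322116901 fk [0.5172 0.2493 0.0843]
dock xyz mm [-4.  25.  83.7] err deg [0.   5.74 0.34] F [ 1.8 -3.  11.4] T [ 0.13 -1.24 -0.55]
EX in tool [0.999 0.006 0.05 ]
EY in tool [-0.05  -0.001  0.999]
EZ in tool [ 0.006 -1.    -0.   ]
handle n 41 dock mm [  -8.  -123.7   47. ]
handle n 38 dock mm [-15.6 102.   46.2]
net 0.81 [-13.7 -14.4  37. ]
barrel 375 x at y=-12: -21.0 slope -0.139 z 0.073
```

arm_command --pt "0 1 -1 0 0 0 0" --pt "0 1 -1 0 0 0 0" --pt "0 0 -2 0 0 0 0" --pt "0 0 -5 0 0 0 0" --pt "0 0 -8 0 0 0 0"

```text
clock: 29.6
position: [0.5188, 0.2492, 0.0985]
ee_rot: [-1.569, -0.035, 0.034]
force: [-0.7, -0.3, -0.6]
width: 0.005
```

```bash
python3 - <<'E'
from st import *
st(); pin(); pin()
E
```

```text
29.6 [-1.089  1.246 -0.049  2.503  1.979  1.888 -2.1  ] [0.5188 0.2492 0.0985] 0.005490272176445402 fk [0.5183 0.2503 0.0992]
dock xyz mm [-2.8 26.  98.5] err deg [-0.06  5.84  0.04] F [-0.7 -0.3 -0.6] T [0.03 1.08 0.03]
EX in tool [0.999 0.001 0.048]
EY in tool [-0.048  0.001  0.999]
EZ in tool [ 0.001 -1.     0.001]
handle n 35 dock mm [   0.2 -121.6   44.4]
handle n 43 dock mm [1.000e-01 1.051e+02 4.350e+01]
net 0.58 [  1.  -10.9  35.4]
barrel 337 x at y=-12: -3.5 slope -0.042 z 0.073
handle n 36 dock mm [   0.2 -122.2   44.2]
handle n 42 dock mm [1.000e-01 1.051e+02 4.260e+01]
net 0.71 [  2.1 -11.8  32.8]
barrel 351 x at y=-12: -3.4 slope -0.054 z 0.073
```

arm_command --pt "0 0 -8 0 0 0 0" --pt "0 0 -8 0 0 0 0" --pt "0 0 -8 0 0 0 0" --pt "0 0 0 0 0 0 0" --pt "0 0 0 0 0 0 0"

```text
clock: 30.42
position: [0.519, 0.2491, 0.1225]
ee_rot: [-1.569, -0.035, 0.033]
force: [1.0, 0.3, -1.1]
width: 0.007
```

```bash
python3 - <<'E'
from st import *
from h import save,proj
st(); pin()
d=cam("scene"); save(d,"fin",(200,110,400,270),3.5)
for t in("salt_shaker","timer","mug","rolling_pin"):
    for c in("scene","top"):
        cam(c); print(t,c,[(round(r["p"],2),np.round(r["point"],3).tolist()) for r in pinpoint(c,t)[:3]])
E
```

```text
30.425 [-1.089  1.185 -0.051  2.53   1.985  1.874 -2.07 ] [0.519  0.2491 0.1225] 0.006909063671840302 fk [0.5184 0.2501 0.1231]
dock xyz mm [ -2.7  25.9 122.5] err deg [-0.09  5.82  0.08] F [ 1.   0.3 -1.1] T [0.05 1.07 0.01]
EX in tool [0.999 0.001 0.048]
EY in tool [-0.048  0.001  0.999]
EZ in tool [ 0.001 -1.     0.002]
handle n 35 dock mm [-1.000e-01 -1.223e+02  4.330e+01]
handle n 36 dock mm [ -0.6 105.1  44.1]
net 0.81 [-0.8 -8.9 34.8]
barrel 344 x at y=-12: -1.1 slope -0.023 z 0.073
salt_shaker scene [(0.92, [0.36, 0.384, 0.0]), (0.71, [0.519, 0.415, -0.002])]
salt_shaker top [(0.69, [0.534, -0.131, 0.022]), (0.62, [0.521, 0.416, 0.004]), (0.54, [0.362, 0.38, -0.003])]
timer scene [(0.82, [0.712, 0.136, 0.0]), (0.54, [0.528, 0.217, 0.034])]
timer top [(0.78, [0.713, 0.14, 0.002]), (0.25, [0.54, -0.172, -0.002])]
mug scene [(0.83, [0.716, 0.258, -0.002])]
mug top [(0.9, [0.714, 0.253, 0.001])]
rolling_pin scene [(0.6, [0.526, 0.215, 0.039])]
rolling_pin top [(0.81, [0.527, 0.211, 0.039])]
```

View pics/fin.png

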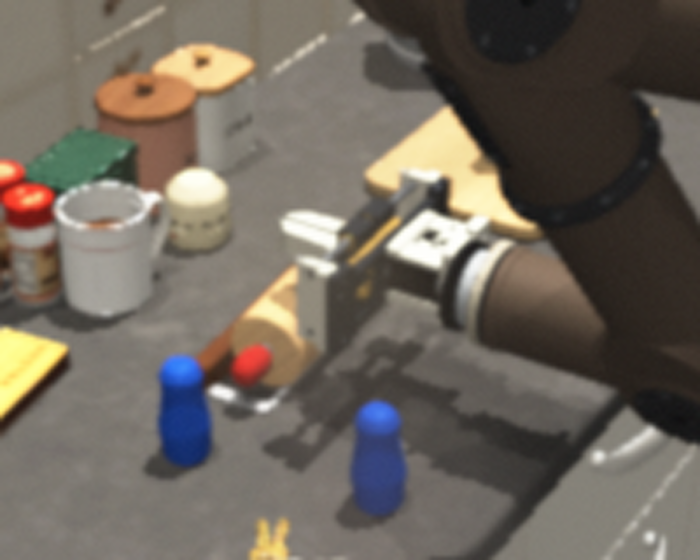

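```bash
python3 -c "
from cell import arm; print(arm.sign_off())"
```

```text
the job is handed in; nothing more can be done
None
```

I moved the grey salt shaker from the dock to the chopping board, then rolled the pin over the bead into the dock. I handed the job in at about 31 s of the 72 s limit; the hand-in gives no verdict.

- **Salt shaker:** it stands upright on the board. The top camera puts it at about (0.534, -0.131) m, z 0.022, which is within the limits. In the last check the scene camera could not see it because the arm was in the way.
- **Rolling:** I used the flat of the closed fingers. The force readings I saw peaked at 16 N on the climb, and the grasp point stayed above 80 mm. I read force only at the end of each move, so a higher value in between would not have shown.
- **Rollback:** one early stroke touched the bead, and the pin rolled back about 12 mm when I lifted off. I repeated that stroke and then did the climb in one go.
- **Pin in the dock:** the two handle ends are at -0.1 and -0.6 mm from the seat, so it is nearly parallel. It is about 9 mm off the middle lengthwise, its axis is about 35 mm up, and it was still between pictures.
- **Disagreement:** the network's scene and top readings in the same check put the pin's axis at about 39 mm, right at the limit. They are good to about 4 mm. A rough fit of the half-covered barrel top gave a slope of -0.023 rad, against almost none from the handles.
- **Timer, mug and arm:** the timer and mug are where they started, within camera error. The arm was about 40 mm above the pin, touching nothing.

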